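# Get the whetstone out of its sliding-lid box and into its holder

## Robot

A 6-joint arm with a two-finger parallel gripper is mounted at the origin on a cart in front of the work surface, level with it; the furniture and walls round the work are solid. World frame = base frame: x ahead of the robot, y to its left, z up, the work surface at z = 0. Lengths are in m, angles in rad, forces in N, time in s.
With the tool pointing down it reaches from about 0.425 to 0.95 m from the base axis. Payload 3.5 kg.
Tool frame: the origin (TCP) lies at the very end of the fingers, on their centre line; the grasp point (between the pads) lies 19 mm behind it (ctrl.grip_point_offset is the distance from the TCP to the grasp point, in m); z points along the fingers, y is the line along which they close (so a half turn about z gives the same grasp; the last joint's range is limited). The gripper opens to 85 mm and grips with 20 to 120 N. Pads are 22 mm wide; open, the fingers measure 114 mm over their backs; the gripper's body (76 mm by 85 mm) begins 54 mm behind the grasp point. The pads swing forward as they close: fully open they stand 13 mm farther back than shut.
Start: joints at [-0.15, 0.286, 1.577, -0, 1.279, -0.15], TCP at [0.675, 0, 0.196] pointing down, gripper open.
Joint ranges: [-2.77, 2.77], [-0.9, 2.22], [0.21, 2.48], [-1.53, 4.67], [0.24, 2.81], [-2.84, 2.84]. Speed limits (rad/s): [2.79, 2.79, 3.14, 3.14, 3.14, 3.14].

## Interface

Orientations are given as a unit quaternion [x, y, z, w].
In Python, from plant import telemetry, vision, ctrl gives the robot as it stands.
- The arm moves only by the tool arm_command, never from a script. Its argument "series" is one flat list of numbers, 7 for each row, row after row: the shift along the tool's x, y, z in cm, then the turn, a rotation vector about the tool's x, y, z in degrees, then the closure, from 0 (fully open) to 1 (shut). A call has 1 to 10 rows; each row is the pose to reach, as a shift and turn from the pose commanded when the call began, along the tool's axes at that moment; what a row does not reach only later rows make up. A row lasts 1/12 s, in which the tool goes at most 41.7 mm and 7.16 degrees, less where a joint would pass 70% of its speed; a pose out of reach is approached as far as the arm can. A call with a gripper value outside its range is refused whole. The fingers move at their own pace and stop on an object; "force" is the grip in N (left out, the last holds). Time passes only in rows, so rows that repeat a pose let the fingers close. It gives the time, the measured TCP pose, the force, the opening and the grip force at its end, in the units of the state.
- telemetry.get_state(): the state, without advancing time (a new reading comes with each control period).
- vision.read_camera(name): name is "scene" or "side" or "wrist"; returns a dict with "color" (400x640x3 uint8, blue, green, red), "K" (3x3 intrinsics, pixels), "D" ([k1, k2, p1, p2, k3] as OpenCV has them; the pictures are not rectified), "rvec" (rotation vector, rad) and "tvec" (3), from world to camera coordinates, as OpenCV has them; the wrist camera has in their place "T_tool_cam" (4x4, takes a point from camera to tool coordinates, whose origin is the TCP and whose axes are the flange's). Camera axes: x right, y down, z forward; pixel columns grow to the right and rows downward; lengths in m; the calibration is good to about 2 mm. A picture is of the moment at which its call begins: read the wrist's pose just before it. There is no depth.
- ctrl.sign_off(): hands the job in; it is judged then, once.
The state is a dict: "time": time; "qpos": joint angles; "dq": joint speeds; "joint_efforts": joint torques, N m; "eef_pos": TCP position; "tcp_rot": TCP orientation; "contact_force": force on the tool from outside, world axes, zero at the start; "wrist_torque": the same for the moment, N m; "opening": opening from 0.0 (shut) to 1.0 (fully open); "finger_force": force on a finger pad.
Only numpy, scipy, OpenCV 4.12 (cv2) and the standard library are available. Lean on these libraries where they do the work, as an engineer would, in place of code of your own. Each camera call takes 0.05 s, during which the arm holds its last target. There are 200 camera calls.

## Task

Get the sharpening stone ready for the knives: draw the lid of the wooden box all the way out along its grooves without forcing it and lay it flat on the worktop, right way up, then lift the stone out and lay it flat in the black holder, between the two end stops. The box and the holder should stay where they stand; don't drop the lid or the stone, and don't disturb the other things.

Things in the scene. Friction and masses are not known exactly. Their poses are not given: they have to be found in the camera images.
- stone_box: pale wooden whetstone box, 210 (x) x 80 (y) x 51 mm (z), 1.4 kg, loose on rubber feet. Origin: centre of its underside, z up. Inside 54 mm wide, 191 mm long, floor 10 mm above the worktop. Mid-length each 13 mm thick long wall has a finger cut-out (x = -22 to +22 mm, down to z = 16 mm) through which fingers from above can straddle the stone's sides.
- box_mouth (a point): middle of the box's open end, on the groove floor (box frame x = -105, y = 0, z = 38 mm). This end wall is only 36 mm high, so the lid slides out here, toward the box's -x, and only here: the other end is a full-height stop. The two grooves in the long walls run along x, floor z = 38, roof z = 46 mm, 67 mm apart bottom to bottom. Pressed down far outside the mouth, the lid tilts and binds.
- lid: sliding lid, pale wood, 200 (x) x 64 (y) x 13 mm (z), 0.1 to 0.2 kg; origin: centre of its underside, axes as the box. Its 6 mm thick side tongues (64 mm over all) run captive in the grooves with 1.5 to 2 mm play; the middle, 50 mm wide, is 13 mm thick, flush with the box. Starts 0 to 8 mm ajar; free after sliding out 200 mm. A part standing out of the box can be gripped across the 64 mm.
- lid_recess (a point): bottom of the lid's finger scoop: 67 mm ahead (-x) of the lid's origin, 9.5 mm above its underside. The scoop is a shallow trough across the raised middle, 34 mm long (x), 50 mm wide (y), 3.5 mm deep, flat for 6 mm, with 14 degree slopes before and behind. There is no edge to hook: closed fingertips draw the lid only while pressed down into it with roughly 5 to 15 N.
- whetstone: grey two-layer sharpening stone, 180 (x) x 50 (y) x 24 mm (z), 0.3 to 0.6 kg, lying flat in the box under the lid, its long axis along the box, with up to 5 mm play at each end. Origin: centre of its underside.
- holder: black whetstone holder, 232 (x) x 66 (y) mm, 0.7 kg, loose on rubber feet. Origin: centre of its underside. Base 14 mm high, with a rubber seat whose top is at z = 16 mm; at each end a stop block rises to z = 26 mm, inner faces 192 mm apart (x = -96 and +96 mm). The stone lies on the seat between the stops, long axis along x, either way round.
- mug: orange mug with a handle, 81 x 113 x 101 mm high; a bystander, standing on the worktop. Origin: centre of its underside.
- kitchen_timer: round cream-coloured dial timer, 65 mm across, 47 mm high; a bystander, standing on the worktop. Origin: centre of its underside.
- cream_jug: small white jug with a handle, 67 x 103 x 85 mm high; a bystander, standing on the worktop. Origin: centre of its underside.
- salt_shaker: glass salt shaker with a steel cap, 44 mm across, 90 mm high; a bystander, standing on the worktop. Origin: centre of its underside.
- peeler: white-handled peeler lying flat, 170 x 25 x 18 mm, long axis x; a bystander, standing on the worktop. Origin: centre of its underside.
- spice_jar: glass spice jar with a dark cap, 44 mm across, 96 mm high; a bystander, standing on the worktop. Origin: centre of its underside.
- coffee_mill: hand coffee mill, wooden box with a brass hopper and crank, 142 x 173 x 246 mm high; stands fixed at the back of the worktop, too tall for the gripper's body to pass over it low down. Origin: underside.
- moka_pot: aluminium stove-top coffee pot, 98 x 155 x 174 mm high; stands fixed at the back of the worktop, too tall for the gripper's body to pass over it low down. Origin: underside.
- recipe_tin: green tin box, 124 x 166 x 130 mm high; stands fixed at the back of the worktop, too tall for the gripper's body to pass over it low down. Origin: underside.
There are look-alikes about, which are no part of the job. What is shaped like the stone_box but blue is not meant.

How it is judged:
On the way, in this order (a step that is already met when the one before it is completed fails the run):
1. the lid has been slid right out of the box and is carried by the fingers, not dropped (horizontal distance between lid and stone_box above 0.195 m and height (world z) of lid above 0.02 m and angle between lid's own z axis and vertical below 0.45 rad and contact force between the fingers and lid above 0.5 N), for 0.1 s.
2. the lid lies flat on the worktop, right way up, and has been let go (height (world z) of lid between -0.005 and 0.008 m and angle between lid's own z axis and vertical below 0.06 rad and contact force between the fingers and lid below 0.1 N), for 0.2 s.
3. the stone has been lifted out of the box in the fingers (height (world z) of whetstone above 0.04 m and contact force between the fingers and whetstone above 0.5 N), for 0.1 s.
At the end, for the whole second after the job is handed in: Stone flat on the seat between the stops (centre within 9 mm along, 12 mm across; parallel within 0.1 rad); lid flat, right way up on the worktop (within 8 mm, 0.06 rad); box level, box and holder within 40 mm of their starts; all at rest (x of whetstone in the frame of holder between -0.009 and 0.009 m and y of whetstone in the frame of holder between -0.012 and 0.012 m and z of whetstone in the frame of holder between 0.012 and 0.019 m and angle between the x axis of whetstone and the x axis of holder, either way round below 0.1 rad and angle between each of whetstone, lid's own z axis and vertical below 0.06 rad and height (world z) of lid between -0.005 and 0.008 m and linear speed of each of whetstone, lid below 0.02 m/s and distance of each of stone_box, holder from where it was at the start of the episode below 0.04 m and angle between stone_box's own z axis and vertical below 0.05 rad); the robot touches nothing.
It fails at once if the lid is dropped (falls free faster than 0.7 m/s, about 25 mm) (linear speed of lid above 0.7 m/s and contact force between the fingers and lid below 0.05 N).
It fails at once if the stone is dropped (falls free faster than 0.6 m/s, about 18 mm) (linear speed of whetstone above 0.6 m/s and contact force between the fingers and whetstone below 0.05 N).
It fails at once if the lid is forced: lid and box press on each other with over 60 N (contact force between lid and stone_box above 60 N).
It fails at once if the box is tipped up by more than 0.3 rad or dragged more than 60 mm (angle between stone_box's own z axis and vertical above 0.3 rad or distance of stone_box from where it was at the start of the episode above 0.06 m).
It fails at once if a bystander is shifted by more than 30 mm (distance of any of mug, kitchen_timer, cream_jug, salt_shaker, peeler, spice_jar from where it was at the start of the episode above 0.03 m).
It also fails if it takes over 62 s, if anything falls off the work surface, if the arm or the gripper's body presses on something with over 40 N, if the wrist force passes 120 N, or if a joint passes its speed limit or range.

## Working session

There is one attempt and no reset: what is moved stays moved. The work goes in short steps, Python scripts to look and compute and a tool call to move; the robot and the scene stay as the last step left them, time stands still between calls to the robot, and variables do not carry over. Pictures are saved under pics/ and viewed, at most 10 in all, crops included, and the job is handed in when it is done.

Besides the shell and the picture viewer there is one more tool, called by a JSON object that holds its "method" and its "body". arm_command: Moves the arm, as the interface text tells. Its arguments: {"type":"object","properties":{"series":{"type":"array","items":{"type":"number"}},"force":{"type":"number"}},"required":["series"]}

```bash
mkdir -p pics; ls; python3 - <<'E'
from plant import telemetry, vision, ctrl
import cv2
print(telemetry.get_state())
for n in ("scene","side"):
    r=vision.read_camera(n); cv2.imwrite(f"pics/{n}0.png",r["color"]); print(n,r["K"],r["D"],r["rvec"],r["tvec"])
E
```

```text
pics
{'time': 0.0, 'qpos': array([-1.49977515e-01,  2.87176684e-01,  1.57820345e+00,  1.05893086e-05,
        1.27859823e+00, -1.50017980e-01]), 'dq': array([0.00127711, 0.00019755, 0.00098275, 0.00115695, 0.00090587,
       0.00142243]), 'joint_efforts': array([-1.79628755e-04, -4.05981302e+01, -2.92628127e+01, -1.54224781e-04,
        5.81841552e-03,  3.74769741e-06]), 'eef_pos': array([6.74248234e-01, 1.61294250e-04, 1.94225616e-01]), 'tcp_rot': array([ 7.07093054e-01,  7.07119502e-01, -7.03879797e-04, -9.63058201e-04]), 'contact_force': array([ 0.62254028, -0.50048334,  1.0084119 ]), 'wrist_torque': array([-0.03513635, -0.03366386,  0.00132341]), 'finger_force': 0.0, 'opening': 0.9955862989825622}
scene [[442.54811873   0.         312.67917529]
 [  0.         442.54811873 206.77857987]
 [  0.           0.           1.        ]] [-0.00925147  0.          0.          0.          0.        ] [ 0.99908592 -2.05647675  1.36408735] [0.28575222 0.25396315 1.47100925]
side [[473.6162455    0.         323.43995872]
 [  0.         473.6162455  194.48933584]
 [  0.           0.           1.        ]] [0.02200874 0.         0.         0.         0.        ] [ 0.07783829 -2.63316937  1.66355536] [0.52529263 0.10451601 1.52051749]
```

View pics/scene0.png

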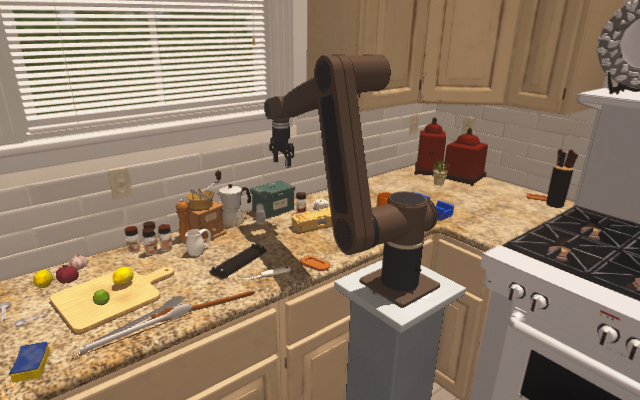

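View pics/side0.png

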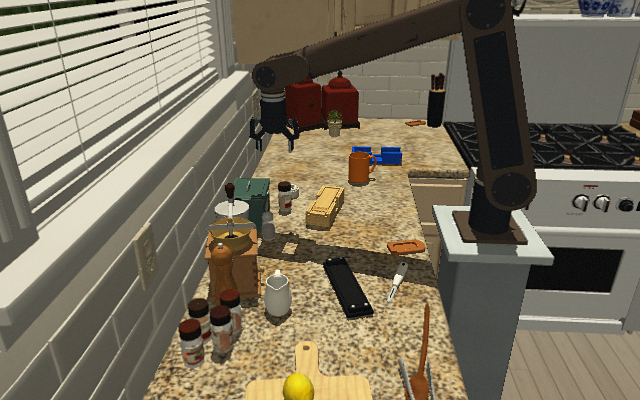

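```bash
python3 - <<'E'
import cv2
a=cv2.imread("pics/side0.png")
cv2.imwrite("pics/c1.png",cv2.resize(a[170:325,225:425],None,fx=3.8,fy=3.8,interpolation=cv2.INTER_CUBIC))
E
```

```text
(no output)
```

View pics/c1.png

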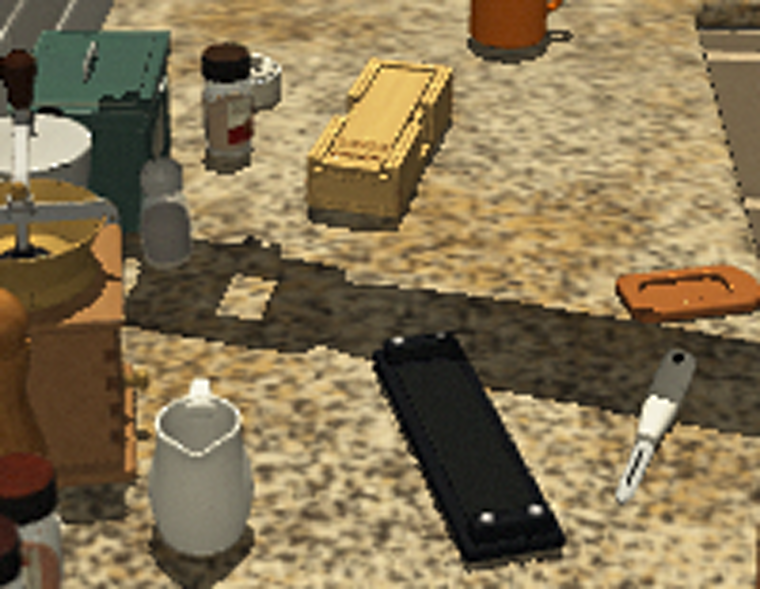

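```bash
cat > h.py <<'E'
import numpy as np, cv2
from scipy.spatial.transform import Rotation as R
from plant import telemetry, vision, ctrl
def cam(name):
    s=telemetry.get_state(); r=vision.read_camera(name)
    if "rvec" in r:
        Rw=cv2.Rodrigues(np.array(r["rvec"],float))[0]; return r,Rw.T,-Rw.T@np.ravel(r["tvec"])
    M=np.eye(4); M[:3,:3]=R.from_quat(s["tcp_rot"]).as_matrix(); M[:3,3]=s["eef_pos"]; M=M@r["T_tool_cam"]
    return r,M[:3,:3],M[:3,3]
def ray(c,px,z):
    r,A,o=c
    n=cv2.undistortPoints(np.array([[px]],float),np.array(r["K"]),np.array(r["D"]))[0,0]
    d=A@np.array([n[0],n[1],1]); return o+d*(z-o[2])/d[2]
E
python3 - <<'E'
from h import *
c=cam("side"); print("cam at",c[2].round(3))
f=lambda u,v:(225+u/3.8,170+v/3.8)
for n,z,P in [("box top",.051,[(308,160),(402,182),(452,68),(372,60)]),
 ("holder top .026/.014",.026,[(376,350),(455,335),(560,535),(468,552)]),
 ("screws",.026,[(398,341),(442,336),(487,518),(536,509)]),
 ("peeler",.01,[(680,355),(625,497)]),("mugbase",0,[(508,55)]),("jug base",0,[(205,550)]),("salt base",0,[(168,262)]),("spice base",0,[(228,165)]),("orange",.0,[(618,290),(640,318),(680,268)])]:
    print(n,[ray(c,f(*p),z)[:2].round(3).tolist() for p in P])
E
```

```text
cam at [0.453 1.356 0.745]
box top [[0.58, 0.032], [0.5, 0.065], [0.463, -0.16], [0.538, -0.173]]
holder top .026/.014 [[0.51, 0.273], [0.453, 0.25], [0.386, 0.469], [0.442, 0.488]]
screws [[0.494, 0.261], [0.463, 0.252], [0.43, 0.455], [0.4, 0.445]]
peeler [[0.289, 0.242], [0.341, 0.409]]
mugbase [[0.408, -0.306]]
jug base [[0.606, 0.465]]
salt base [[0.685, 0.118]]
spice base [[0.659, -0.051]]
orange [[0.327, 0.138], [0.313, 0.178], [0.275, 0.101]]
```

{"method": "arm_command", "body": {"series": [-1.5,-3,-2,0,0,2,0,-3,-6.5,-4,0,0,6,0,-5,-10,-6,0,0,9,0,-6,-13.5,-8,0,0,10.5,0,-6,-15.5,-9,0,0,10.5,0,-6,-15.5,-9,0,0,10.5,0]}}

```text
time: 0.65
eef_pos: [0.5183, -0.0608, 0.2897]
tcp_rot: [0.769, 0.639, 0.001, 0.002]
contact_force: [0.5, -0.6, -0.2]
opening: 1.001
finger_force: 0.0
```

```bash
python3 - <<'E'
from h import *
c=cam("wrist"); cv2.imwrite("pics/w1.png",c[0]["color"]); np.save("w1.npy",np.hstack([c[1],c[2][:,None]])); print(c[0]["T_tool_cam"].round(3),c[0]["K"],telemetry.get_state()["eef_pos"],c[2])
E
```

```text
[[ 0.    -0.966 -0.259  0.066]
 [ 1.     0.     0.001 -0.   ]
 [-0.    -0.259  0.966 -0.179]
 [ 0.     0.     0.     1.   ]] [[308.31792245   0.         320.65652228]
 [  0.         308.31792245 200.48575589]
 [  0.           0.           1.        ]] [ 0.51946883 -0.06049173  0.28795778] [0.52917837 0.00429621 0.46813338]
```

View pics/w1.png

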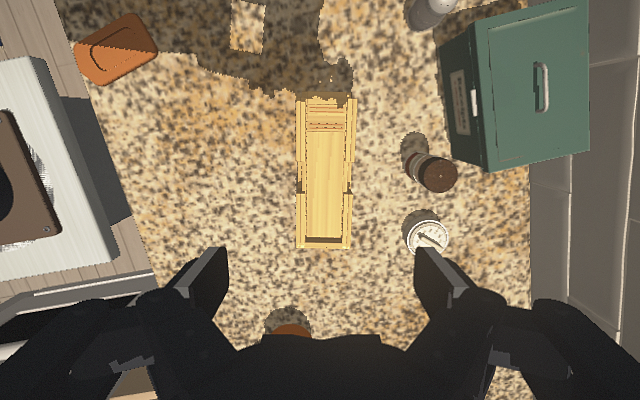

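```bash
python3 - <<'E'
import cv2
a=cv2.imread("pics/w1.png")
cv2.imwrite("pics/c2.png",cv2.resize(a[85:260,280:380],None,fx=3.4*1,fy=3.4,interpolation=cv2.INTER_CUBIC))
E
```

```text
(no output)
```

View pics/c2.png

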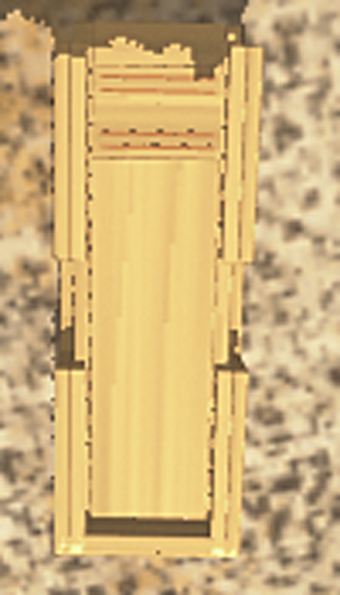

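```bash
python3 - <<'E'
from h import *
c=cam("wrist")
f=lambda u,v:(280+u/3.4,85+v/3.4)
P=np.array([ray(c,f(*p),.051)[:2] for p in [(55,55),(262,48),(242,553),(57,552)]])
print(P.round(4)); A=(P[0]+P[1])/2;B=(P[2]+P[3])/2
d=A-B;L=np.linalg.norm(d);print("len",L,np.degrees(np.arctan2(d[1],d[0])),"width",np.linalg.norm(P[0]-P[1]),np.linalg.norm(P[2]-P[3]))
for s in [(0,1),(3,2)]:
  e=P[s[0]+0]-P[s[1]]; print(np.degrees(np.arctan2(e[1],e[0]))+90)
e=P[0]-P[3];print(np.degrees(np.arctan2(e[1],e[0])));e=P[1]-P[2];print(np.degrees(np.arctan2(e[1],e[0])))
print("centre",P.mean(0)); u=d/L; 
for n,p,z in [("rear",(150,517),.051),("front",(150,45),.045),("sc0",(150,66),.051),("sc1",(150,158),.051),("mid",(150,112),.0475)]:
  q=ray(c,f(*p),z)[:2]; print(n,q.round(4),((q-P.mean(0))@u).round(4), np.cross(u,q-P.mean(0)).round(4))
g=telemetry.get_state(); print(R.from_quat(g["tcp_rot"]).as_matrix().round(4),g["eef_pos"])
E
```

```text
[[ 0.5054  0.0299]
 [ 0.5826  0.0181]
 [ 0.5427 -0.1836]
 [ 0.4651 -0.1685]]
len 0.20402212370987433 78.66796891379909 width 0.07809491998253662 0.07915117229604704
261.3008972468581
258.988219546334
78.50701188297188
78.8264637466079
centre [ 0.52394356 -0.07606023]
rear [ 0.507  -0.1601] -0.0858 0.0001
front [0.5414 0.0272] 0.1047 0.0031
sc0 [0.5399 0.0194] 0.0968 0.0031
sc1 [ 0.5338 -0.014 ] 0.0628 0.0025
mid [0.5369 0.0029] 0.08 0.0028
[[ 1.830e-01  9.831e-01  2.300e-03]
 [ 9.831e-01 -1.830e-01 -5.000e-04]
 [-1.000e-04  2.300e-03 -1.000e+00]] [ 0.51985697 -0.06018098  0.28641822]<stdin>:12: DeprecationWarning: Arrays of 2-dimensional vectors are deprecated. Use arrays of 3-dimensional vectors instead. (deprecated in NumPy 2.0)
```

{"method": "arm_command", "body": {"series": [1,0.1,3,0,0,0.3,1,2,0.2,6.5,0,0,0.8,1,3,0.4,10,0,0,0.8,1,4.5,0.6,13.5,0,0,0.8,1,6,0.8,17,0,0,0.8,1,6.5,0.8,20,0,0,0.8,1,6.5,0.8,22.3,0,0,0.8,1,6.5,0.8,22.8,0,0,0.8,1,6.5,0.8,22.8,0,0,0.8,1], "force": 30}}

```text
time: 1.5
eef_pos: [0.5376, 0.0033, 0.054]
tcp_rot: [0.773, 0.634, -0.002, -0.003]
contact_force: [0.2, -0.3, -0.1]
opening: -0.0
finger_force: 0.0
```

```bash
python3 - <<'E'
from h import *
c=cam("wrist"); cv2.imwrite("pics/w2.png",cv2.resize(c[0]["color"][100:400,160:480],None,fx=2,fy=2)); s=telemetry.get_state(); print(s["eef_pos"],s["contact_force"],s["opening"],R.from_quat(s["tcp_rot"]).as_matrix().round(4))
E
```

```text
[0.53940228 0.00280682 0.05644653] [ 0.61604976 -0.51687485  0.16519824] 0.001468810830222577 [[ 1.955e-01  9.807e-01 -2.600e-03]
 [ 9.807e-01 -1.955e-01  5.000e-04]
 [ 0.000e+00 -2.700e-03 -1.000e+00]]
```

View pics/w2.png

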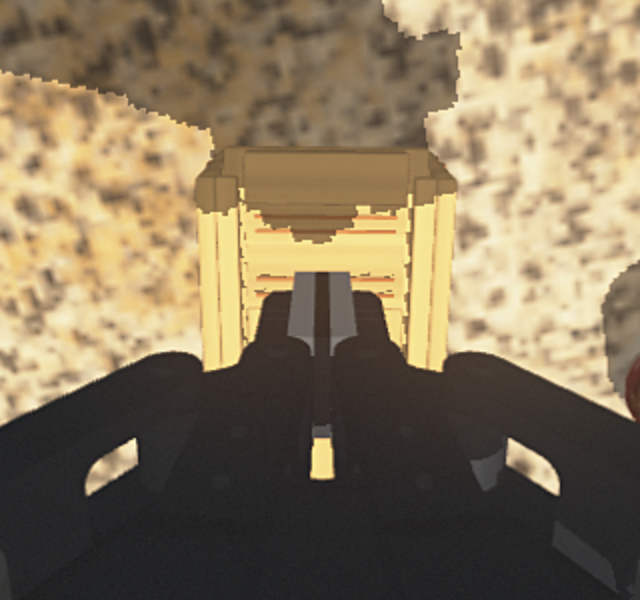

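```bash
python3 - <<'E'
from h import *
c=cam("wrist"); s=telemetry.get_state(); M=R.from_quat(s["tcp_rot"]).as_matrix(); t=s["eef_pos"]
f=lambda u,v:(160+u/2,100+v/2)
for n,p,z in [("lidfront top",(325,152),.051),("lidfront?",(325,182),.051),("215",(300,215),.051),("231",(300,231),.049),("278",(300,278),.049),("294",(300,294),.051),("wallfrontL",(205,178),.051),("wallR",(447,180),.051),("wallfrontL2",(205,212),.051),("wallR2",(447,212),.051),("tip",(322,272),.056)]:
    q=ray(c,f(*p),z); print(n,((q-t)@M)[:2].round(4))
E
```

```text
lidfront top [ 0.032  -0.0005]
lidfront? [ 0.0226 -0.0005]
215 [ 0.0121 -0.0082]
231 [ 0.0062 -0.0083]
278 [-0.0097 -0.0084]
294 [-0.0144 -0.0084]
wallfrontL [ 0.0239 -0.0372]
wallR [0.0233 0.0369]
wallfrontL2 [ 0.013  -0.0377]
wallR2 [0.0131 0.0374]
tip [-0.0048 -0.0013]
```

```bash
python3 - <<'E'
from h import *
c=cam("side"); d=cam("scene")
def proj(c,P):
    r,A,o=c; return cv2.projectPoints(np.array(P,float).reshape(-1,1,3),cv2.Rodrigues(A.T)[0],-A.T@o,np.array(r["K"]),np.array(r["D"]))[0][:,0]
s=telemetry.get_state(); t=s["eef_pos"]; print(t, proj(c,[t]),proj(d,[t]))
a=cv2.resize(c[0]["color"][150:240,280:380],None,fx=6,fy=6,interpolation=cv2.INTER_CUBIC)[:540,:520]
q=proj(d,[t])[0].astype(int); print(q)
b=cv2.resize(d[0]["color"][185:245,275:345],None,fx=4,fy=4,interpolation=cv2.INTER_CUBIC)
im=np.zeros((540,800,3),np.uint8); im[:,:520]=a; im[:240,520:]=b; cv2.imwrite("pics/m1.png",im)
E
```

```text
[0.54153382 0.00205956 0.05965957] [[318.69664049 205.76466771]] [[300.13170582 214.31174966]]
[300 214]
```

View pics/m1.png

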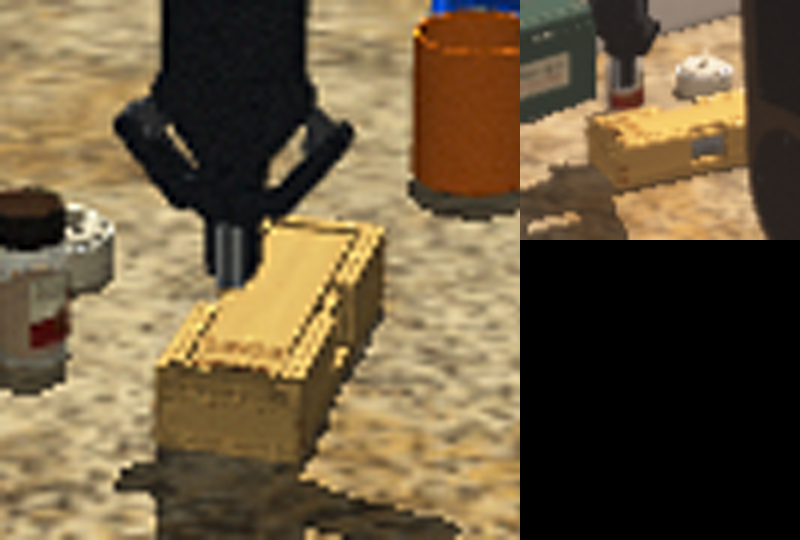

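```bash
python3 - <<'E'
from h import *
def P(n,px):
    c=cam(n); o=c[2]; d=ray(c,px,0)-o; return o,d/np.linalg.norm(d)
def tri(a,b):
    (o,d),(p,e)=P("side",a),P("scene",b)
    k=np.linalg.lstsq(np.c_[d,-e],p-o,rcond=None)[0]; x,y=o+k[0]*d,p+k[1]*e
    return ((x+y)/2).round(4), np.linalg.norm(x-y).round(4)
print("tip",tri((318.3,198.2),(301.7,208)))
# box near end corner top: +x side ; and -x side
print("box near +x",tri((280+157/6,150+362/6),(275+(588-520)/4,185+118/4)))
print("box near -x",tri((280+303/6,150+376/6),(275+(622-520)/4,185+143/4)))
c=cam("side")
for p in [(157,362),(303,378),(384,230),(272,218)]: print(ray(c,(280+p[0]/6,150+p[1]/6),.051).round(4))
print([telemetry.get_state()["eef_pos"].round(4)])
E
```

```text
tip (array([ 0.5436, -0.0074,  0.0835]), np.float64(0.0028))
box near +x (array([0.5808, 0.0153, 0.0486]), np.float64(0.0002))
box near -x (array([0.5025, 0.0299, 0.0515]), np.float64(0.0017))
[0.5804 0.0198 0.051 ]
[0.5022 0.033  0.051 ]
[ 0.4629 -0.1562  0.051 ]
[ 0.5291 -0.1687  0.051 ]
[array([0.54  , 0.0024, 0.0582])]
```

{"method": "arm_command", "body": {"series": [0,0,0.2,0,0,0,1,0,0,0.4,0,0,0,1,0,0,0.6,0,0,0,1,0,0,0.6,0,0,0,1]}}

```text
time: 2.38
eef_pos: [0.5391, 0.0026, 0.0509]
tcp_rot: [0.773, 0.634, -0.0, -0.001]
contact_force: [0.2, -1.7, -0.2]
opening: -0.005
finger_force: 0.0
```

{"method": "arm_command", "body": {"series": [0,0,0.1,0,0,0,1,0,0,0.2,0,0,0,1,0,0,0.3,0,0,0,1,0,0,0.3,0,0,0,1]}}

```text
time: 2.72
eef_pos: [0.5395, 0.0025, 0.0483]
tcp_rot: [0.773, 0.634, -0.0, -0.0]
contact_force: [0.6, -0.1, -0.6]
opening: -0.001
finger_force: 0.0
```

{"method": "arm_command", "body": {"series": [0,0,0.1,0,0,0,1,0,0,0.2,0,0,0,1,0,0,0.3,0,0,0,1,0,0,0.3,0,0,0,1]}}

```text
time: 3.05
eef_pos: [0.5395, 0.0025, 0.0454]
tcp_rot: [0.773, 0.634, -0.0, -0.0]
contact_force: [1.0, 0.1, -0.2]
opening: -0.0
finger_force: 0.0
```

{"method": "arm_command", "body": {"series": [0,0,0.1,0,0,0,1,0,0,0.2,0,0,0,1,0,0,0.3,0,0,0,1,0,0,0.4,0,0,0,1,0,0,0.4,0,0,0,1]}}

```text
time: 3.47
eef_pos: [0.5395, 0.0025, 0.0413]
tcp_rot: [0.773, 0.634, -0.0, -0.0]
contact_force: [-0.3, -0.7, 1.4]
opening: 0.001
finger_force: 0.0
```

```bash
python3 - <<'E'
from h import *
c=cam("wrist"); d=cam("side");s=telemetry.get_state(); print(s["eef_pos"],s["contact_force"])
a=cv2.resize(c[0]["color"][150:300,220:420],None,fx=2,fy=2)
b=cv2.resize(d[0]["color"][165:240,290:355],None,fx=6,fy=6,interpolation=cv2.INTER_CUBIC)
im=np.zeros((450,800,3),np.uint8); im[:300,:400]=a; im[:,400:790]=b; cv2.imwrite("pics/m2.png",im)
E
```

```text
[0.53962714 0.00249537 0.0415275 ] [0.00652557 0.07911936 0.12165824]
```

View pics/m2.png

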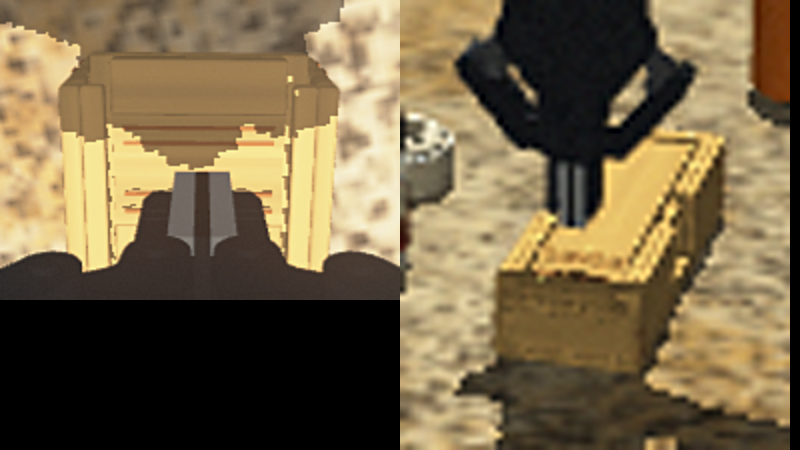

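{"method": "arm_command", "body": {"series": [0,0,0.2,0,0,0,1,0,0,0.4,0,0,0,1,0,0,0.6,0,0,0,1,0,0,0.8,0,0,0,1,0,0,0.8,0,0,0,1]}}

```text
time: 3.98
eef_pos: [0.5392, 0.0026, 0.033]
tcp_rot: [0.773, 0.634, -0.0, -0.0]
contact_force: [-0.2, 0.1, -1.4]
opening: -0.0
finger_force: 0.0
```

{"method": "arm_command", "body": {"series": [0,0,0.1,0,0,0,1,0,0,0.2,0,0,0,1,0,0,0.3,0,0,0,1,0,0,0.3,0,0,0,1]}}

```text
time: 4.32
eef_pos: [0.5395, 0.0025, 0.0304]
tcp_rot: [0.773, 0.634, -0.0, -0.0]
contact_force: [-1.7, 1.0, -0.1]
opening: -0.001
finger_force: 0.0
```

{"method": "arm_command", "body": {"series": [0,0,0.1,0,0,0,1,0,0,0.2,0,0,0,1,0,0,0.2,0,0,0,1]}}

```text
time: 4.57
eef_pos: [0.5395, 0.0025, 0.0284]
tcp_rot: [0.773, 0.634, -0.0, -0.0]
contact_force: [0.3, -0.8, -0.3]
opening: 0.002
finger_force: 0.0
```

```bash
python3 - <<'E'
from h import *
c=cam("wrist"); d=cam("side");s=telemetry.get_state(); print(s["eef_pos"],s["contact_force"])
a=cv2.resize(c[0]["color"][150:300,220:420],None,fx=2,fy=2)
b=cv2.resize(d[0]["color"][165:240,290:355],None,fx=6,fy=6,interpolation=cv2.INTER_CUBIC)
im=np.zeros((450,800,3),np.uint8); im[:300,:400]=a; im[:,400:790]=b; cv2.imwrite("pics/m3.png",im)
E
```

```text
[0.53963162 0.00249976 0.02855354] [0.40792222 0.46084689 0.33283923]
```

{"method": "arm_command", "body": {"series": [0,0,0.1,0,0,0,1,0,0,0.2,0,0,0,1,0,0,0.2,0,0,0,1]}}

```text
time: 4.92
eef_pos: [0.5395, 0.0025, 0.0264]
tcp_rot: [0.773, 0.634, -0.0, -0.0]
contact_force: [-0.6, 0.0, 0.1]
opening: -0.002
finger_force: 0.0
```

{"method": "arm_command", "body": {"series": [0,0,0.1,0,0,0,1,0,0,0.2,0,0,0,1,0,0,0.2,0,0,0,1]}}

```text
time: 5.17
eef_pos: [0.5395, 0.0025, 0.0243]
tcp_rot: [0.773, 0.634, -0.0, -0.0]
contact_force: [0.9, -0.4, -0.8]
opening: 0.0
finger_force: 0.0
```

{"method": "arm_command", "body": {"series": [0,0,0.1,0,0,0,1,0,0,0.15,0,0,0,1,0,0,0.15,0,0,0,1]}}

```text
time: 5.42
eef_pos: [0.5396, 0.0025, 0.023]
tcp_rot: [0.773, 0.634, -0.0, -0.0]
contact_force: [0.0, 0.1, 0.5]
opening: -0.002
finger_force: 0.0
```

{"method": "arm_command", "body": {"series": [0,0,0.1,0,0,0,1,0,0,0.15,0,0,0,1,0,0,0.15,0,0,0,1]}}

```text
time: 5.67
eef_pos: [0.5396, 0.0025, 0.0215]
tcp_rot: [0.773, 0.634, -0.0, -0.0]
contact_force: [-0.8, 0.5, -0.4]
opening: -0.005
finger_force: 0.0
```

{"method": "arm_command", "body": {"series": [0,0,0.1,0,0,0,1,0,0,0.15,0,0,0,1,0,0,0.15,0,0,0,1]}}

```text
time: 5.92
eef_pos: [0.5396, 0.0025, 0.02]
tcp_rot: [0.773, 0.634, -0.0, -0.0]
contact_force: [-0.6, -0.4, 0.7]
opening: -0.0
finger_force: 0.0
```

```bash
python3 - <<'E'
from h import *
c=cam("wrist"); d=cam("side");s=telemetry.get_state(); print(s["eef_pos"],s["contact_force"])
a=cv2.resize(c[0]["color"][150:300,220:420],None,fx=2,fy=2)
b=cv2.resize(d[0]["color"][165:240,290:355],None,fx=6,fy=6,interpolation=cv2.INTER_CUBIC)
im=np.zeros((450,800,3),np.uint8); im[:300,:400]=a; im[:,400:790]=b; cv2.imwrite("pics/m4.png",im)
np.save("m4.npy",np.hstack([c[1],c[2][:,None]]))
E
```

```text
[0.5396767  0.00247277 0.02008755] [-0.96218933  0.52585697  0.62127464]
```

View pics/m4.png

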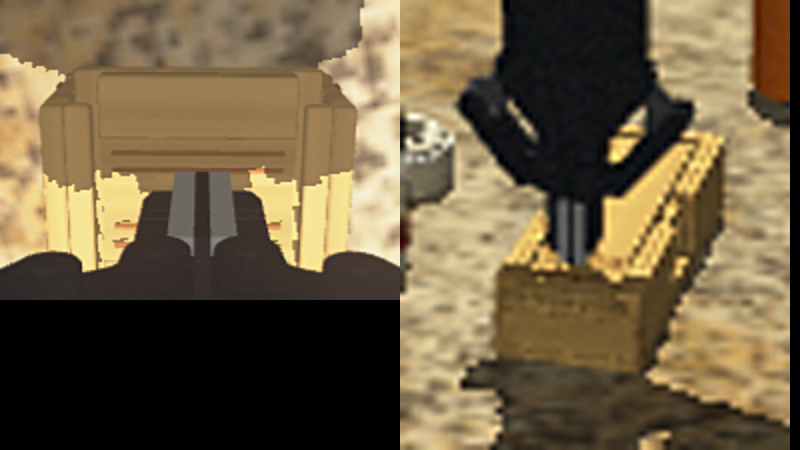

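{"method": "arm_command", "body": {"series": [0,0,0.1,0,0,0,1,0,0,0.15,0,0,0,1,0,0,0.15,0,0,0,1]}}

```text
time: 6.27
eef_pos: [0.5396, 0.0025, 0.0185]
tcp_rot: [0.773, 0.634, -0.0, -0.0]
contact_force: [-0.2, -0.7, -0.3]
opening: 0.006
finger_force: 0.0
```

{"method": "arm_command", "body": {"series": [0,0,0.1,0,0,0,1,0,0,0.1,0,0,0,1]}}

```text
time: 6.43
eef_pos: [0.5396, 0.0025, 0.0175]
tcp_rot: [0.773, 0.634, -0.0, -0.0]
contact_force: [-0.6, -0.2, 0.6]
opening: 0.003
finger_force: 0.0
```

{"method": "arm_command", "body": {"series": [0,0,0.1,0,0,0,1,0,0,0.1,0,0,0,1]}}

```text
time: 6.6
eef_pos: [0.5396, 0.0025, 0.0164]
tcp_rot: [0.773, 0.634, -0.0, -0.0]
contact_force: [-0.2, -0.6, 0.2]
opening: -0.001
finger_force: 0.0
```

```bash
python3 - <<'E'
from h import *
m=np.load("m4.npy"); w=cam("wrist"); w=(w[0],m[:,:3],m[:,3]); s=cam("side"); S=cam("scene")
def rd(c,px):
    o=c[2]; d=ray(c,px,0)-o; return o,d/np.linalg.norm(d)
(o,d),(p,e)=rd(w,(321.5,236)),rd(s,(318.8,208.7))
k=np.linalg.lstsq(np.c_[d,-e],p-o,rcond=None)[0]; print(o+k[0]*d,p+k[1]*e, "TCP then .5396 .0025 .0201")
E
```

```text
[0.54143029 0.01070508 0.05338767] [0.5406424  0.01060377 0.05348543] TCP then .5396 .0025 .0201
```

{"method": "arm_command", "body": {"series": [0,0,0.1,0,0,0,1,0,0,0.1,0,0,0,1]}}

```text
time: 6.92
eef_pos: [0.5396, 0.0025, 0.0155]
tcp_rot: [0.773, 0.634, -0.0, -0.0]
contact_force: [-1.0, -0.6, -0.3]
opening: -0.001
finger_force: 0.0
```

{"method": "arm_command", "body": {"series": [0,0,0.1,0,0,0,1,0,0,0.1,0,0,0,1]}}

```text
time: 7.08
eef_pos: [0.5396, 0.0025, 0.0145]
tcp_rot: [0.773, 0.634, -0.0, -0.0]
contact_force: [0.6, 0.1, -0.4]
opening: 0.001
finger_force: 0.0
```

{"method": "arm_command", "body": {"series": [0,0,0.1,0,0,0,1,0,0,0.1,0,0,0,1]}}

```text
time: 7.25
eef_pos: [0.5396, 0.0025, 0.0134]
tcp_rot: [0.773, 0.634, -0.0, -0.0]
contact_force: [-0.5, -0.8, 0.7]
opening: -0.0
finger_force: 0.0
```

{"method": "arm_command", "body": {"series": [0,0,0.1,0,0,0,1,0,0,0.1,0,0,0,1]}}

```text
time: 7.42
eef_pos: [0.5398, 0.0025, 0.0132]
tcp_rot: [0.773, 0.634, -0.0, -0.0]
contact_force: [-1.6, -0.8, 4.0]
opening: 0.005
finger_force: 1.5
```

{"method": "arm_command", "body": {"series": [0,0,0.1,0,0,0,1,0,0,0.1,0,0,0,1]}}

```text
time: 7.58
eef_pos: [0.5398, 0.0025, 0.0129]
tcp_rot: [0.773, 0.634, -0.0, -0.0]
contact_force: [-4.6, 0.5, 8.6]
opening: -0.002
finger_force: 4.1
```

{"method": "arm_command", "body": {"series": [0,0,0.03,0,0,0,1,0.2,0,0.03,0,0,0,1,0.4,0,0.03,0,0,0,1,0.6,0,0.03,0,0,0,1,0.8,0,0.03,0,0,0,1,1.0,0,0.03,0,0,0,1,1.0,0,0.03,0,0,0,1]}}

```text
time: 8.17
eef_pos: [0.5429, 0.0103, 0.013]
tcp_rot: [0.773, 0.635, -0.001, 0.002]
contact_force: [-3.1, -5.1, 7.2]
opening: -0.0
finger_force: 4.2
```

{"method": "arm_command", "body": {"series": [0.2,0,0.02,0,0,0,1,0.4,0,0.03,0,0,0,1,0.6,0,0.03,0,0,0,1,0.8,0,0.03,0,0,0,1,1.0,0,0.03,0,0,0,1,1.2,0,0.03,0,0,0,1,1.2,0,0.03,0,0,0,1]}}

```text
time: 8.75
eef_pos: [0.5455, 0.022, 0.0128]
tcp_rot: [0.773, 0.635, -0.0, 0.002]
contact_force: [-2.0, -6.7, 7.5]
opening: -0.001
finger_force: 4.3
```

```bash
python3 - <<'E'
from h import *
c=cam("wrist"); s=telemetry.get_state(); print(s["eef_pos"],s["contact_force"])
im=c[0]["color"]; cv2.imwrite("pics/w5.png",im)
# column profile of brightness along image rows at col 345 to see line/edges: compare with m4 crop
for col in (275,280,362): print(col,[int(x) for x in im[170:260:2,col].mean(1)])
E
```

```text
[0.5454998  0.02194802 0.0128666 ] [-1.91306983 -5.74493916  7.86751873]
275 [108, 108, 112, 116, 116, 117, 112, 110, 92, 103, 96, 120, 124, 123, 124, 123, 121, 120, 117, 114, 115, 117, 120, 120, 117, 120, 111, 116, 114, 114, 84, 109, 110, 114, 96, 79, 215, 214, 214, 202, 202, 200, 202, 204, 204]
280 [87, 97, 99, 105, 107, 112, 110, 109, 95, 101, 94, 121, 121, 123, 124, 125, 121, 121, 116, 114, 113, 113, 118, 120, 118, 120, 111, 115, 114, 112, 79, 98, 110, 111, 96, 81, 114, 99, 212, 202, 201, 199, 202, 204, 206]
362 [74, 79, 87, 100, 112, 113, 117, 116, 108, 93, 109, 90, 122, 123, 125, 124, 123, 121, 122, 120, 117, 117, 116, 118, 119, 120, 120, 110, 120, 117, 114, 86, 101, 109, 112, 95, 80, 121, 122, 104, 203, 199, 201, 203, 203]
```

{"method": "arm_command", "body": {"series": [0.2,0,0,0,0,0,1,0.4,0,0,0,0,0,1,0.6,0,0,0,0,0,1,0.8,0,0,0,0,0,1,1.0,0,0,0,0,0,1,1.2,0,0,0,0,0,1,1.2,0,0,0,0,0,1]}}

```text
time: 9.38
eef_pos: [0.5481, 0.0341, 0.0127]
tcp_rot: [0.773, 0.635, 0.0, 0.002]
contact_force: [-1.6, -5.5, 5.9]
opening: 0.001
finger_force: 3.5
```

{"method": "arm_command", "body": {"series": [0,0,-1.5,0,0,0,1,0.3,0,-3,0,0,0,1,1.2,0,-3.5,0,0,0,0,1.2,0,-3.5,0,0,0,0,1.2,0,-3.5,0,0,0,0,1.2,0,-3.5,0,0,0,0,1.2,0,-3.5,0,0,0,0,1.2,0,-3.5,0,0,0,0]}}

```text
time: 10.05
eef_pos: [0.548, 0.0476, 0.045]
tcp_rot: [0.773, 0.634, -0.001, -0.001]
contact_force: [-0.4, -0.1, -0.2]
opening: 0.844
finger_force: 0.0
```

```bash
python3 - <<'E'
from h import *
c=cam("wrist"); s=telemetry.get_state(); print(s["eef_pos"],s["opening"],s["contact_force"],R.from_quat(s["tcp_rot"]).as_matrix().round(4))
a=c[0]["color"][100:400,120:520]; b=cam("side")[0]["color"][170:245,280:380]
im=np.zeros((600,800,3),np.uint8); im[:400,:533]=cv2.resize(a,(533,400)); im[400:,:266]=cv2.resize(b,(266,200)); cv2.imwrite("pics/m6.png",cv2.resize(a,(800,600)))
E
```

```text
[0.54813863 0.04757533 0.04519927] 0.9230876377432183 [-0.51594928 -0.33801908 -0.64133579] [[ 1.960e-01  9.806e-01 -1.500e-03]
 [ 9.806e-01 -1.960e-01  1.000e-04]
 [-2.000e-04 -1.500e-03 -1.000e+00]]
```

View pics/m6.png

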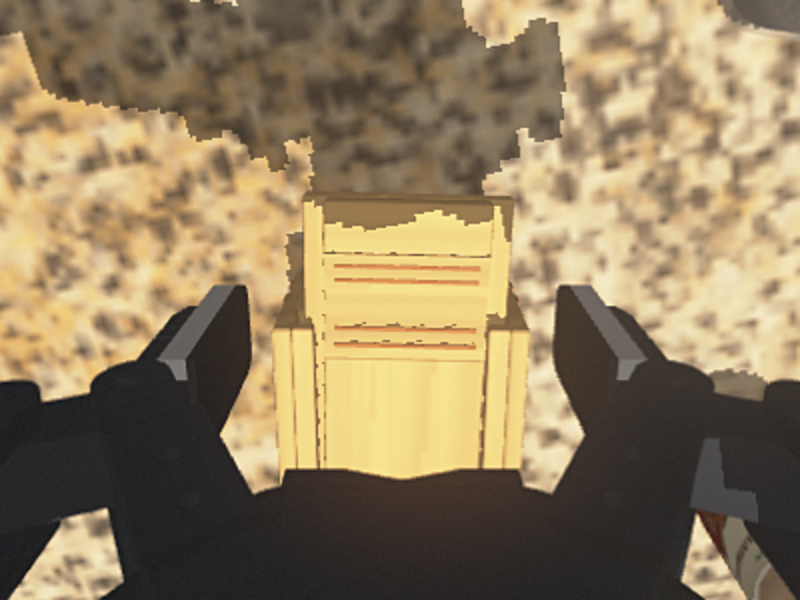

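```bash
python3 - <<'E'
from h import *
c=cam("wrist"); s=telemetry.get_state(); M=R.from_quat(s["tcp_rot"]).as_matrix(); t=s["eef_pos"]
f=lambda u,v:(120+u/2,100+v/2)
for n,p,z in [("front",(409,200),.051),("sc0",(409,255),.051),("sc1",(409,358),.051),("mouthL",(290,327),.051),("mouthR",(510,327),.051),("lidL",(305,250),.044),("lidR",(513,250),.044),("wL",(277,350),.051),("wR",(526,350),.051)]:
    q=ray(c,f(*p),z); print(n,((q-t)@M)[:2].round(4))
# finger tip rays: z_tool -> h
for h in (.034,.044,.05): print(h,[((ray(c,f(*p),t[2]+h)-t)@M)[:2].round(4) for p in [(247,290),(557,290)]])
print(s["opening"])
E
```

```text
front [0.0197 0.0019]
sc0 [0.0028 0.0019]
sc1 [-0.0312  0.0021]
mouthL [-0.0206 -0.0345]
mouthR [-0.0206  0.033 ]
lidL [ 0.0019 -0.0301]
lidR [0.0019 0.0341]
wL [-0.0285 -0.0389]
wR [-0.0284  0.0383]
0.034 [array([ 0.0038, -0.0392]), array([0.0039, 0.0389])]
0.044 [array([ 0.0081, -0.0365]), array([0.0082, 0.0361])]
0.05 [array([ 0.0107, -0.0349]), array([0.0107, 0.0345])]
1.0023350518683856
```

{"method": "arm_command", "body": {"series": [0.1,0.2,1.5,0,0,0,0,0.1,0.2,3,0,0,0,0,0.1,0.2,4.5,0,0,0,0,0.1,0.2,5.4,0,0,0,0,0.1,0.2,5.4,0,0,0,0,0.1,0.2,5.4,0,0,0,0]}}

```text
time: 10.7
eef_pos: [0.5505, 0.0482, -0.0084]
tcp_rot: [0.773, 0.634, -0.0, -0.0]
contact_force: [0.1, 1.2, 0.8]
opening: 1.001
finger_force: 0.0
```

{"method": "arm_command", "body": {"series": [0,0,0,0,0,0,0.3,0,0,0,0,0,0,0.5,0,0,0,0,0,0,0.5,0,0,0,0,0,0,0.5,0,0,0,0,0,0,0.5], "force": 25}}

```text
time: 11.12
eef_pos: [0.5503, 0.0485, -0.0066]
tcp_rot: [0.774, 0.634, -0.001, -0.001]
contact_force: [-3.9, 0.3, 5.5]
opening: 0.741
finger_force: 26.3
```

{"method": "arm_command", "body": {"series": [0,0,-0.13,0,0,0,0.5,0.5,0,-0.13,0,0,0,0.5,1.2,0,-0.13,0,0,0,0.5,2,0,-0.13,0,0,0,0.5,2.8,0,-0.13,0,0,0,0.5,3.6,0,-0.13,0,0,0,0.5,4,0,-0.13,0,0,0,0.5,4,0,-0.13,0,0,0,0.5]}}

```text
time: 11.78
eef_pos: [0.5595, 0.0892, -0.0065]
tcp_rot: [0.773, 0.634, 0.001, -0.0]
contact_force: [-0.3, 1.8, -0.1]
opening: 0.736
finger_force: 28.3
```

Sliding freely. Pull on so the lid's middle reaches the mouth.

{"method": "arm_command", "body": {"series": [0.8,0,0,0,0,0,0.5,1.6,0,0,0,0,0,0.5,2.4,0,0,0,0,0,0.5,3.2,0,0,0,0,0,0.5,3.9,0,0,0,0,0,0.5,3.9,0,0,0,0,0,0.5,3.9,0,0,0,0,0,0.5]}}

```text
time: 12.37
eef_pos: [0.5665, 0.1265, -0.0067]
tcp_rot: [0.773, 0.634, 0.0, -0.0]
contact_force: [0.1, 1.1, 0.4]
opening: 0.741
finger_force: 28.2
```

{"method": "arm_command", "body": {"series": [0,0,0,0,0,0,0,0,0,0,0,0,0,0,0,0,0,0,0,0,0,0,0,0,0,0,0,0,-2,0,0,0,0,0,0,-4,0,0,0,0,0,0,-6,0,0,0,0,0,0,-7.8,0,0,0,0,0,0,-7.8,0,0,0,0,0,0]}}

```text
time: 13.12
eef_pos: [0.5506, 0.0467, -0.0067]
tcp_rot: [0.774, 0.633, -0.0, 0.0]
contact_force: [-0.5, 1.3, -0.7]
opening: 0.998
finger_force: 0.0
```

```bash
python3 - <<'E'
from h import *
s=telemetry.get_state(); print(s["eef_pos"],s["opening"],s["contact_force"])
c=cam("wrist"); im=c[0]["color"]; cv2.imwrite("pics/w7.png",im); M=R.from_quat(s["tcp_rot"]).as_matrix(); t=s["eef_pos"]
g=cv2.GaussianBlur(im,(3,3),0).astype(int)
for col in (300,340):
  p=g[:,col].sum(1)//3; print(col,[(v,int(p[v+1]-p[v-1]),((ray(c,(col,v),.051)-t)@M)[0].round(4)) for v in range(2,330) if abs(p[v+1]-p[v-1])>25])
v=120
p=g[v].sum(1)//3; print([(u,int(p[u+1]-p[u-1]),((ray(c,(u,v),.046)-t)@M)[1].round(4)) for u in range(220,420) if abs(p[u+1]-p[u-1])>25])
E
```

```text
[ 0.55062201  0.04665145 -0.00668993] 0.998272111554936 [-0.45839213  1.2758271  -0.67176646]
300 [(148, -27, np.float64(0.0545)), (149, -26, np.float64(0.0541)), (151, 28, np.float64(0.0533)), (152, 31, np.float64(0.0529)), (283, 56, np.float64(-0.0039)), (284, 71, np.float64(-0.0044)), (285, 33, np.float64(-0.0049))]
340 [(152, 28, np.float64(0.0529)), (153, 31, np.float64(0.0526)), (271, 58, np.float64(0.0019)), (272, 68, np.float64(0.0014))]
[(377, 68, np.float64(0.022)), (378, 73, np.float64(0.0224))]
```

{"method": "arm_command", "body": {"series": [0,0,0,0,0,0,0.3,0,0,0,0,0,0,0.5,0,0,0,0,0,0,0.5,0,0,0,0,0,0,0.5,0,0,0,0,0,0,0.5], "force": 35}}

```text
time: 13.58
eef_pos: [0.5509, 0.0498, -0.0062]
tcp_rot: [0.773, 0.634, -0.0, -0.0]
contact_force: [-2.9, -1.0, 4.8]
opening: 0.738
finger_force: 37.5
```

{"method": "arm_command", "body": {"series": [0,0,-0.08,0,0,0,0.5,0.6,0,-0.08,0,0,0,0.5,1.4,0,-0.08,0,0,0,0.5,2.2,0,-0.08,0,0,0,0.5,3,0,-0.08,0,0,0,0.5,3.8,0,-0.08,0,0,0,0.5,4.6,0,-0.08,0,0,0,0.5,5,0,-0.08,0,0,0,0.5,5,0,-0.08,0,0,0,0.5]}}

```text
time: 14.33
eef_pos: [0.561, 0.0994, -0.006]
tcp_rot: [0.773, 0.635, 0.0, -0.0]
contact_force: [-0.1, -0.4, -0.7]
opening: 0.734
finger_force: 38.3
```

{"method": "arm_command", "body": {"series": [0.7,0,0,0,0,0,0.5,1.4,0,0,0,0,0,0.5,2.1,0,0,0,0,0,0.5,2.8,0,0,0,0,0,0.5,3.5,0,0,0,0,0,0.5,4.3,0,0,0,0,0,0.5,5.1,0,0,0,0,0,0.5,5.8,0,0,0,0,0,0.5,5.8,0,0,0,0,0,0.5]}}

```text
time: 15.08
eef_pos: [0.5725, 0.1565, -0.0058]
tcp_rot: [0.773, 0.635, 0.0, 0.0]
contact_force: [-0.6, 0.0, -1.8]
opening: 0.734
finger_force: 38.3
```

{"method": "arm_command", "body": {"series": [0,0,0.6,0,0,0,0.5,0,0,1.3,0,0,0,0.5,0,0,2,0,0,0,0.5,0,0,2.6,0,0,0,0.5,0,0,3,0,0,0,0.5,0,0,3,0,0,0,0.5]}}

```text
time: 15.58
eef_pos: [0.5709, 0.1547, -0.0377]
tcp_rot: [0.773, 0.634, -0.001, -0.001]
contact_force: [-0.0, -0.4, -1.5]
opening: 0.733
finger_force: 38.4
```

{"method": "arm_command", "body": {"series": [0,0,0.1,0,0,0,0.5,0,0,0.2,0,0,0,0.5,0,0,0.2,0,0,0,0.5]}}

```text
time: 15.83
eef_pos: [0.5724, 0.155, -0.0377]
tcp_rot: [0.773, 0.634, 0.0, 0.0]
contact_force: [-0.6, 0.0, -2.2]
opening: 0.737
finger_force: 38.4
```

{"method": "arm_command", "body": {"series": [0,0,0.1,0,0,0,0.5,0,0,0.2,0,0,0,0.5,0,0,0.2,0,0,0,0.5]}}

```text
time: 16.08
eef_pos: [0.5722, 0.1551, -0.0399]
tcp_rot: [0.773, 0.634, -0.0, -0.0]
contact_force: [-0.6, -0.9, -1.1]
opening: 0.735
finger_force: 38.4
```

{"method": "arm_command", "body": {"series": [0,0,0.1,0,0,0,0.5,0,0,0.15,0,0,0,0.5,0,0,0.15,0,0,0,0.5]}}

```text
time: 16.33
eef_pos: [0.5723, 0.1551, -0.0413]
tcp_rot: [0.773, 0.634, 0.0, 0.0]
contact_force: [-0.3, -0.2, -1.1]
opening: 0.736
finger_force: 38.5
```

{"method": "arm_command", "body": {"series": [0,0,0.1,0,0,0,0.5,0,0,0.15,0,0,0,0.5,0,0,0.15,0,0,0,0.5]}}

```text
time: 16.58
eef_pos: [0.5724, 0.1551, -0.0413]
tcp_rot: [0.773, 0.634, -0.0, -0.0]
contact_force: [-5.3, -0.6, 8.0]
opening: 0.736
finger_force: 43.8
```

{"method": "arm_command", "body": {"series": [0,0,-0.12,0,0,0,0.5,0,0,-0.12,0,0,0,0.3,0,0,-0.12,0,0,0,0.15,0,0,-0.12,0,0,0,0,0,0,-0.12,0,0,0,0,0,0,-0.12,0,0,0,0,0,0,-0.12,0,0,0,0]}}

```text
time: 17.17
eef_pos: [0.5722, 0.1551, -0.0418]
tcp_rot: [0.773, 0.634, -0.0, -0.0]
contact_force: [0.5, 0.0, 0.2]
opening: 0.999
finger_force: 0.0
```

{"method": "arm_command", "body": {"series": [0,0,-3,0,0,0,0,0,0,-6.5,0,0,0,0,0,0,-10,0,0,0,0,-2,-0.1,-13,0,0,0,0,-5.5,-0.2,-15,0,0,0,0,-9,-0.3,-17,0,0,0,0,-13,-0.4,-18,0,0,0,0,-17,-0.4,-18,0,0,0,0,-20.5,-0.4,-18,0,0,0,0,-24,-0.4,-18,0,0,0,0]}}

```text
time: 18.0
eef_pos: [0.5208, -0.0812, 0.139]
tcp_rot: [0.773, 0.634, 0.0, 0.001]
contact_force: [0.3, -0.4, -0.1]
opening: 1.0
finger_force: 0.0
```

{"method": "arm_command", "body": {"series": [0,0,0,0,0,0,0,0,0,0,0,0,0,0,0,0,0,0,0,0,0]}}

```text
time: 18.25
eef_pos: [0.5212, -0.0793, 0.1382]
tcp_rot: [0.773, 0.634, 0.0, -0.0]
contact_force: [0.3, 0.4, -0.4]
opening: 1.004
finger_force: 0.0
```

```bash
python3 - <<'E'
from h import *
s=telemetry.get_state(); print(s["eef_pos"],s["opening"])
c=cam("wrist"); im=c[0]["color"]; cv2.imwrite("pics/w8.png",im); M=R.from_quat(s["tcp_rot"]).as_matrix(); t=s["eef_pos"]
hsv=cv2.cvtColor(im,cv2.COLOR_BGR2HSV)
# coarse text map of saturation / value
for v in range(60,330,8): print(v," ".join("%3d/%3d"%(hsv[v,u,1],hsv[v,u,2]) for u in range(256,392,8)))
E
```

```text
[ 0.52121246 -0.07925727  0.13822141] 1.0040301074119966
60 101/116 118/112 100/ 92 100/102 102/117  83/126  90/ 96  77/100  92/125  80/128  80/ 99  72/ 81  69/107  78/ 91  73/228  84/130  80/149
68  96/114 116/110 102/100 118/108 115/109 120/127 120/128 114/130 121/131 122/132 126/240 120/235 121/252 117/239 120/235  92/197  91/173
76  83/ 83  94/111  82/112 116/110 117/120 114/107 118/108 118/110 121/110 117/113 117/107 133/225 122/132 119/238 119/236  78/180  73/157
84 106/111  92/105 106/115 114/110 122/125  15/ 99  23/102  18/100  20/102  22/105  27/105  19/188 114/ 96 116/238 118/237  68/237  78/154
92 107/ 98  98/ 86  77/ 63 119/122 121/129  20/102  18/101  15/100  20/102  25/104  17/103  17/192 124/ 97 121/238 118/237  83/188  65/232
100 115/100 100/ 97 115/111 121/129 119/131  15/ 99  23/102  18/ 98  18/102  20/102  22/104  20/104 118/102 117/239 114/134  76/107  66/233
108 108/104  85/ 84  96/111 120/127 121/135  15/ 99  15/101  15/ 99  17/104  20/103  22/103  23/102 111/103 117/137 121/137  80/ 83  76/144
116 106/116 100/110 106/125 121/133 120/134  18/101  18/101  20/102 
[... 3011 characters left out ...]

292  87/217  81/218  89/172 130/226  87/243 120/234 121/234 119/234 118/236 119/235 119/237 116/237  69/246 119/243  87/199  70/222  76/211
300  73/139  97/210  82/201  60/241  80/187  78/207  90/202  93/126 120/214  96/188 106/218  87/206  73/233  84/210  80/227  80/182  72/222
308  83/172  78/196  83/219  72/234  80/172  73/232  89/141  79/180  92/216  88/204  91/224  84/228 105/212  74/224  74/227  76/230  85/194
316  79/120  55/241  66/228  77/119  63/237  73/228  81/177  98/213  78/163  85/223  92/114  77/221  93/213  89/194  60/238  76/219  73/227
324  62/237  83/221  66/232  67/235  87/203  73/174  81/195  74/221  68/231 107/146  88/176  84/227  76/137  72/228  93/148  70/231  82/168
```

```bash
python3 - <<'E'
from h import *
s=telemetry.get_state(); c=cam("wrist"); im=c[0]["color"]; M=R.from_quat(s["tcp_rot"]).as_matrix(); t=s["eef_pos"]
hsv=cv2.cvtColor(im,cv2.COLOR_BGR2HSV)
m=((hsv[...,1]<40)&(hsv[...,2]>70)).astype(np.uint8); m[:60]=0;m[290:]=0;m[:,:280]=0;m[:,:][:,370:]=0
m=cv2.morphologyEx(m,cv2.MORPH_OPEN,np.ones((3,3)))
n,l,st,ce=cv2.connectedComponentsWithStats(m); k=1+st[1:,4].argmax()
ys,xs=np.where(l==k)
P=np.array([((ray(c,(x+.0,y+.0),.034)-t)@M)[:2] for x,y in zip(xs,ys)]).astype(np.float32)
r=cv2.minAreaRect(P*1000); print("stone tool mm",r, P.min(0),P.max(0))
np.set_printoptions(precision=4,suppress=True)
print("world corners",[ (t+M[:,:2]@(np.array(p)/1000))[:2] for p in cv2.boxPoints(r)])
for v in (250,100):
  ok=(hsv[v,:,1]>95); print(v,[(u,((ray(c,(u,v),.051)-t)@M)[:2]) for u in range(260,385) if ok[u]!=ok[u-1]])
print("rearwall",[(v,((ray(c,(320,v),.051)-t)@M)[:2]) for v in range(280,302) if abs(int(hsv[v,320,2])-int(hsv[v-1,320,2]))>30])
E
```

```text
stone tool mm ((6.431983947753906, 0.8050079345703125), (178.5126190185547, 49.564903259277344), 0.4441695511341095) [-0.08263467 -0.02444983] [0.09550323 0.02618967]
world corners [array([ 0.5295, -0.1649]), array([ 0.481 , -0.1549]), array([0.5172, 0.0199]), array([0.5657, 0.0099])]
250 [(278, array([-0.0532, -0.0399])), (296, array([-0.0532, -0.0231])), (347, array([-0.0532,  0.0244])), (364, array([-0.0532,  0.0403]))]
100 [(267, array([ 0.0798, -0.0442])), (268, array([ 0.0798, -0.0434])), (294, array([ 0.0799, -0.0221])), (352, array([0.0799, 0.0255])), (371, array([0.0799, 0.0411]))]
rearwall [(287, array([-0.0917, -0.0008])), (288, array([-0.0928, -0.0008]))]
```

{"method": "arm_command", "body": {"series": [0.7,0.1,2.5,0,0,0.4,0,0.7,0.1,5.5,0,0,0.4,0,0.7,0.1,8.5,0,0,0.4,0,0.7,0.1,11,0,0,0.4,0,0.7,0.1,13,0,0,0.4,0,0.7,0.1,14.5,0,0,0.4,0,0.7,0.1,15.4,0,0,0.4,0,0.7,0.1,15.7,0,0,0.4,0,0.7,0.1,15.7,0,0,0.4,0]}}

```text
time: 19.1
eef_pos: [0.5235, -0.0719, -0.0192]
tcp_rot: [0.775, 0.632, -0.0, -0.001]
contact_force: [0.4, 0.3, 0.2]
opening: 1.0
finger_force: 0.0
```

{"method": "arm_command", "body": {"series": [0,0,0,0,0,0,0.2,0,0,0,0,0,0,0.4,0,0,0,0,0,0,0.6,0,0,0,0,0,0,0.7,0,0,0,0,0,0,0.7,0,0,0,0,0,0,0.7], "force": 50}}

```text
time: 19.6
eef_pos: [0.5247, -0.0732, -0.0171]
tcp_rot: [0.776, 0.631, 0.001, 0.001]
contact_force: [-1.0, 0.7, 6.5]
opening: 0.569
finger_force: 54.7
```

{"method": "arm_command", "body": {"series": [0,0,-0.4,0,0,0,0.7,0,0,-1,0,0,0,0.7,0,0,-2,0,0,0,0.7,0,0,-3.2,0,0,0,0.7,0,0,-4.6,0,0,0,0.7,0,0,-6,0,0,0,0.7,0,0,-7.5,0,0,0,0.7,0,0,-9,0,0,0,0.7,0,0,-10,0,0,0,0.7,0,0,-10,0,0,0,0.7], "force": 60}}

```text
time: 20.43
eef_pos: [0.5257, -0.0735, 0.0848]
tcp_rot: [0.775, 0.631, 0.002, 0.003]
contact_force: [0.7, 0.3, -3.6]
opening: 0.568
finger_force: 62.7
```

```bash
cat >> h.py <<'E'
def black(c,z,box,zc=None):
    r=c[0]["color"]; hsv=cv2.cvtColor(r,cv2.COLOR_BGR2HSV)
    m=(hsv[...,2]<60).astype(np.uint8); k=np.zeros_like(m); u0,v0,u1,v1=box; k[v0:v1,u0:u1]=1; m*=k
    m=cv2.morphologyEx(m,cv2.MORPH_CLOSE,np.ones((3,3)))
    n,l,st,ce=cv2.connectedComponentsWithStats(m); i=1+st[1:,4].argmax()
    ys,xs=np.where(l==i)
    P=np.array([ray(c,(x,y),z)[:2] for x,y in zip(xs,ys)]).astype(np.float32)
    return cv2.minAreaRect(P*1000),st[i],(xs,ys)
E
python3 - <<'E'
from h import *
for n,b in (("side",(315,250,380,325)),("scene",(205,240,272,285))):
    c=cam(n)
    for z in (.005,.014): r,st,_=black(c,z,b); print(n,z,np.round(r[0],1),np.round(r[1],1),round(r[2],2),st)
s=telemetry.get_state(); print(s["eef_pos"],R.from_quat(s["tcp_rot"]).as_matrix().round(3)[:2,:2],s["qpos"].round(2))
E
```

```text
side 0.005 [450.8 346.1] [ 72.4 262.2] 17.72 [ 323  257   51   63 1608]
side 0.014 [450.8 358.4] [ 71.5 259. ] 17.72 [ 323  257   51   63 1608]
scene 0.005 [450.  343.7] [ 77.  246.2] 17.9 [210 245  56  33 665]
scene 0.014 [436.  351.1] [ 76.1 243.4] 17.9 [210 245  56  33 665]
[ 0.52367995 -0.07284635  0.08169188] [[ 0.203  0.979]
 [ 0.979 -0.203]] [-0.33  0.09  2.03  0.    1.02 -0.13]
```

{"method": "arm_command", "body": {"series": [0,0,-2,0,0,0,0.7,0.5,0,-4.5,0,0,0,0.7,2,-0.1,-7,0,0,-2,0.7,4.5,-0.3,-7,0,0,-5,0.7,7.5,-0.5,-7,0,0,-8,0.7,10.5,-0.7,-7,0,0,-11,0.7,13.5,-0.9,-7,0,0,-14,0.7,16.5,-1.1,-7,0,0,-17,0.7,19.5,-1.3,-7,0,0,-20,0.7,22.5,-1.5,-7,0,0,-22,0.7]}}

```text
time: 21.37
eef_pos: [0.5534, 0.1519, 0.1494]
tcp_rot: [0.64, 0.768, -0.001, -0.001]
contact_force: [0.5, -0.0, -3.2]
opening: 0.568
finger_force: 63.7
```

```bash
python3 - <<'E'
from h import *
s=telemetry.get_state(); M=R.from_quat(s["tcp_rot"]).as_matrix(); print(s["eef_pos"],M.round(3),s["contact_force"],s["opening"],s["finger_force"],s["time"])
print("to view", M.T@(np.array([.579,.326,.15])-s["eef_pos"]), "yaw",np.degrees(np.arctan2(M[1,0],M[0,0])))
E
```

```text
[0.5534056  0.15189512 0.14938024] [[-0.181  0.983 -0.003]
 [ 0.983  0.181 -0.   ]
 [ 0.    -0.003 -1.   ]] [ 5.15363938e-01 -1.29627357e-03 -3.17739033e+00] 0.5681544259833754 63.654677867889404 21.3667
to view [ 0.16659229  0.05669556 -0.00076753] yaw 100.43253913235164
```

{"method": "arm_command", "body": {"series": [2,0.7,0,0,0,-1.5,0.7,5,1.7,0,0,0,-3,0.7,8,2.7,0,0,0,-4.5,0.7,11,3.7,0,0,0,-6,0.7,14,4.7,0,0,0,-7.3,0.7,16.5,5.6,0,0,0,-7.3,0.7,16.5,5.6,0,0,0,-7.3,0.7,16.5,5.6,0,0,0,-7.3,0.7]}}

```text
time: 22.03
eef_pos: [0.5789, 0.3237, 0.1489]
tcp_rot: [0.59, 0.808, -0.002, -0.001]
contact_force: [-0.2, 0.0, -3.9]
opening: 0.567
finger_force: 63.7
```

```bash
python3 - <<'E'
from h import *
s=telemetry.get_state(); M=R.from_quat(s["tcp_rot"]).as_matrix(); t=s["eef_pos"]; print(t,M.round(3)[:2,:2],s["time"])
c=cam("wrist"); im=c[0]["color"]; cv2.imwrite("pics/w9.png",im)
def px(P):
    r,A,o=c; return cv2.projectPoints(np.array(P,float).reshape(-1,1,3),cv2.Rodrigues(A.T)[0],-A.T@o,np.array(r["K"]),np.array(r["D"]))[0][:,0]
u=np.array([-.304,.953]);w=np.array([.953,.304]);C=np.array([.447,.347])
q=px([np.r_[C+a*116*u/1000+b*33*w/1000,.02] for a,b in [(1,1),(1,-1),(-1,-1),(-1,1)]]); print(q.round(0).tolist())
hsv=cv2.cvtColor(im,cv2.COLOR_BGR2HSV); m=hsv[...,2]<55
for v in range(0,400,10): print("%3d "%v+"".join("#" if m[v,u] else "." for u in range(0,640,6)))
E
```

```text
[0.57891274 0.32373342 0.14890922] [[-0.305  0.952]
 [ 0.952  0.305]] 22.0333
[[222.0, -17.0], [146.0, -18.0], [178.0, 234.0], [241.0, 234.0]]
  0 ..........................############.....................................................###.............
 10 ..........................############....................................................####.............
 20 ..........................#############....................................................##.#............
 30 ...........................############......................................................#..##.........
 40 ...........................############....................................................................
 50 ................#..........############....................................................................
 60 ...........................############....................................................................
 70 ............................###########....................................................................
 80 ............................###########..................
[... 2822 characters left out ...]
##############..............
340 ............############..########.#########################################.#####..###########............
350 ..........#############..###..##...######################################..##.#####..#############.........
360 ........#######################....######################################....#######################.......
370 .....#########################.....######################################.....#########################....
380 ...#########################.....##########################################.....#########################..
390 ##########...##############....##############################################....#############....#########
```

```bash
python3 - <<'E'
import cv2
im=cv2.imread("pics/w9.png"); h=cv2.cvtColor(im,cv2.COLOR_BGR2HSV)
for v in (60,100,130,160,190,210,222,230,236,242,250): print(v," ".join("%d/%d"%(h[v,u,1],h[v,u,2]) for u in range(150,262,5)))
E
```

```text
60 76/134 77/106 84/124 14/37 38/40 13/40 32/40 36/43 31/41 49/42 30/43 27/47 40/45 28/46 17/44 11/46 26/40 70/116 68/132 70/109 66/139 83/117 16/211
100 92/211 73/238 83/238 64/250 9/60 32/63 35/66 28/64 24/64 37/62 35/65 24/64 31/65 29/61 39/66 14/72 14/75 64/72 82/221 73/253 70/106 84/119 13/213
130 71/229 77/218 88/221 50/245 78/143 19/67 35/65 38/67 31/66 42/67 27/65 24/63 31/66 34/68 41/69 19/53 19/80 39/46 81/119 79/213 75/160 56/233 10/183
160 67/227 82/208 85/221 69/243 84/204 28/45 11/68 39/66 41/68 31/65 30/68 38/67 38/68 37/69 36/64 39/72 12/83 18/83 81/136 81/188 33/246 60/239 75/241
190 61/241 82/201 84/207 69/238 86/242 80/237 8/66 7/70 39/66 46/67 38/67 33/69 40/70 36/71 37/69 32/71 56/41 21/87 33/47 82/180 77/211 59/239 59/239
210 58/240 81/217 62/243 67/235 34/246 49/245 41/255 11/68 10/80 31/41 39/39 41/44 34/45 11/91 39/46 50/46 37/48 14/93 23/67 65/255 72/226 78/196 76/225
222 72/243 83/219 91/225 76/235 89/180 78/221 74/223 20/65 16/241 32/150 18/71 17/74 23/76 19/80 11/250 0/255 18/87 55/46 18/84 68/105 60/242 57/240 83/203
230 71/227 80/205 80/189 93/228 84/219 78/137 77/206 45/255 40/255 18/255 77/236 50/255 38/255 52/255 50/255 67/248 76/235 41/254 35/254 47/245 61/241 30/247 44/244
236 76/233 65/236 87/173 74/240 74/237 79/217 67/242 58/243 77/119 84/230 49/239 63/230 76/218 43/246 46/245 28/247 57/241 29/246 49/245 70/244 79/238 85/223 50/252
242 51/245 41/246 97/216 92/213 86/226 81/214 55/242 47/246 37/247 55/238 66/225 56/243 66/240 47/245 67/237 79/232 74/233 59/243 58/242 61/244 53/242 15/104 21/111
250 87/172 85/238 73/239 62/244 70/234 84/173 78/144 79/194 78/190 89/172 61/242 79/204 63/230 52/243 57/244 44/246 86/189 81/188 78/157 38/54 19/109 19/109 33/70
```

{"method": "arm_command", "body": {"series": [-0.5,0,-2,0,0,0,0.7,-1,0,-4,0,0,0,0.7,-1,0,-5,0,0,0,0.7,-1,0,-5,0,0,0,0.7,-1,0,-5,0,0,0,0.7]}}

```text
time: 22.5
eef_pos: [0.5834, 0.3127, 0.2016]
tcp_rot: [0.591, 0.807, 0.0, 0.0]
contact_force: [-0.6, -0.5, -4.2]
opening: 0.569
finger_force: 63.8
```

```bash
python3 - <<'E'
from h import *
np.set_printoptions(precision=4,suppress=True)
s=telemetry.get_state(); M=R.from_quat(s["tcp_rot"]).as_matrix(); t=s["eef_pos"]; print(t,M[:2,:2],s["time"])
c=cam("wrist"); im=c[0]["color"]; cv2.imwrite("pics/w10.png",im)
hsv=cv2.cvtColor(im,cv2.COLOR_BGR2HSV); m=(hsv[...,2]<100)&(hsv[...,1]<60)
m[:,:130]=0;m[:,262:]=0;m[262:]=0; m=cv2.morphologyEx(m.astype(np.uint8),cv2.MORPH_CLOSE,np.ones((5,5))); m=cv2.morphologyEx(m,cv2.MORPH_OPEN,np.ones((5,5)))
n,l,st,ce=cv2.connectedComponentsWithStats(m); k=1+st[1:,4].argmax(); print(st[k])
ys,xs=np.where(l==k)
for z in (.008,.014,.020):
  P=np.array([ray(c,(x,y),z)[:2] for x,y in zip(xs,ys)]).astype(np.float32)
  r=cv2.minAreaRect(P*1000); print(z,r)
# edge rows per v
for v in range(0,260,20): 
  i=np.where(l[v]==k)[0]
  if len(i): print(v,i.min(),i.max(),ray(c,(i.min(),v),.014)[:2],ray(c,(i.max(),v),.014)[:2])
# profile along the axis in holder: value vs v along centre line
for f in (.35,.5,.65):
  pr=[]
  for v in range(0,250):
    i=np.where(l[v]==k)[0]
    if len(i)>20: u=int(i.min()+f*(i.max()-i.min())); pr.append((v,int(hsv[v,u,2])))
  print(f,[b for a,b in pr[:40]],"...",pr[-32:])
# stone in hand
m=((hsv[...,1]<40)&(hsv[...,2]>100)).astype(np.uint8); m[:,:262]=0;m[:,380:]=0; m[250:]=0
n,l,st,ce=cv2.connectedComponentsWithStats(m); k=1+st[1:,4].argmax(); print("stone",st[k])
for v in range(st[k][1],st[k][1]+st[k][3],30):
  i=np.where(l[v]==k)[0]; q=[((ray(c,(x,v),t[2]+.051)-t)@M)[:2] for x in (i.min(),i.max())]; print(v,i.min(),i.max(),q)
E
```

```text
[0.5834 0.3127 0.2016] [[-0.3012  0.9536]
 [ 0.9536  0.3012]] 22.5
[  175     0    78   206 11932]
0.008 ((447.2762451171875, 346.3392028808594), (68.09829711914062, 226.3228759765625), 18.14753532409668)
0.014 ((449.1473693847656, 346.8077392578125), (67.00035858154297, 222.67391967773438), 18.14754295349121)
0.02 ((451.0184631347656, 347.2763671875), (65.9024429321289, 219.02503967285156), 18.14753532409668)
0 175 238 [0.3835 0.4424] [0.4459 0.4625]
20 178 240 [0.3898 0.425 ] [0.4522 0.445 ]
40 180 241 [0.3954 0.4067] [0.4577 0.4266]
60 182 242 [0.4011 0.3878] [0.4634 0.4077]
80 185 244 [0.4081 0.3686] [0.4704 0.3884]
100 187 245 [0.4143 0.3484] [0.4765 0.3682]
120 190 246 [0.4218 0.3279] [0.4829 0.3474]
140 192 248 [0.4284 0.3064] [0.4905 0.3261]
160 194 249 [0.4353 0.2841] [0.4973 0.3038]
180 196 251 [0.4424 0.2611] [0.5055 0.2811]
200 199 252 [0.4509 0.2376] [0.5128 0.2572]
0.35 [39, 39, 40, 39, 41, 40, 39, 36, 37, 37, 38, 37, 33, 39, 40, 39, 42, 41, 39, 39, 40, 39, 39, 39, 38, 39, 40, 40, 40, 37, 35, 39, 43, 42, 41, 37, 43, 40, 42, 41] ... [(174, 67), (175, 76), (176, 68), (177
[... 1160 characters left out ...]
, 90), (188, 94), (189, 48), (190, 52), (191, 53), (192, 60), (193, 60), (194, 59), (195, 52), (196, 255), (197, 254), (198, 245), (199, 244), (200, 248), (201, 255), (202, 188), (203, 54), (204, 92), (205, 49)]
stone [  262    51   118   199 22931]
51 357 361 [array([0.0902, 0.0137]), array([0.0902, 0.0152])]
81 262 379 [array([ 0.0796, -0.0228]), array([0.0796, 0.0226])]
111 262 379 [array([ 0.0684, -0.0233]), array([0.0685, 0.0231])]
141 262 379 [array([ 0.0567, -0.0239]), array([0.0567, 0.0237])]
171 262 378 [array([ 0.0444, -0.0245]), array([0.0444, 0.0239])]
201 264 377 [array([ 0.0314, -0.0243]), array([0.0314, 0.0241])]
231 265 375 [array([ 0.0178, -0.0245]), array([0.0178, 0.0239])]
```

```bash
python3 - <<'E'
from h import *
np.set_printoptions(precision=4,suppress=True)
s=telemetry.get_state(); M=R.from_quat(s["tcp_rot"]).as_matrix(); t=s["eef_pos"]
c=cam("wrist")
a=np.radians(108.1); u=np.array([np.cos(a),np.sin(a)]); w=np.array([u[1],-u[0]])  # w: toward larger x
L=np.array([ray(c,p,.014)[:2] for p in [(182,60),(187,100),(192,140),(196.3,180)]])@w+.033
Rt=np.array([ray(c,p,.002)[:2] for p in [(242.5,60),(245.5,100),(248.5,140),(251.5,180)]])@w-.033
print("lat from left",L,"right",Rt)
x0=[ray(c,(225,194.7),.026)[:2]@u+.096, ray(c,(225,189),.016)[:2]@u+.096, ray(c,(225,204),.026)[:2]@u+.116]
print("along",x0)
lat=(L.mean()+Rt.mean())/2; al=np.mean(x0[:2]); C=al*u+lat*w; print("holder centre",C)
d=M.T@np.r_[C-t[:2],0]; print("eef",t,"shift tool",d,"yaw now",np.degrees(np.arctan2(M[1,0],M[0,0])))
hsv=cv2.cvtColor(c[0]["color"],cv2.COLOR_BGR2HSV)
print("stone front col", [[(v,int(hsv[v,x,1]),int(hsv[v,x,2])) for v in range(38,66,2)] for x in (310,330)])
print([(v,((ray(c,(320,v),t[2]+.051)-t)@M)[0],((ray(c,(320,v),t[2]+.027)-t)@M)[0]) for v in (44,48,52,56,60)])
E
```

```text
lat from left [0.534  0.5343 0.5346 0.5342] right [0.531  0.5312 0.5314 0.5317]
along [np.float64(0.19152294367278327), np.float64(0.19614504395643168), np.float64(0.20015165902899637)]
holder centre [0.4462 0.3498]
eef [0.5827 0.3127 0.2003] shift tool [ 0.0765 -0.1189  0.0002] yaw now 107.55158940196884
stone front col [[(38, 72, 226), (40, 79, 194), (42, 84, 152), (44, 73, 174), (46, 77, 218), (48, 69, 234), (50, 59, 245), (52, 60, 162), (54, 12, 110), (56, 18, 114), (58, 16, 114), (60, 11, 113), (62, 16, 115), (64, 13, 115)], [(38, 73, 136), (40, 73, 137), (42, 76, 134), (44, 78, 121), (46, 77, 100), (48, 73, 80), (50, 73, 77), (52, 25, 93), (54, 11, 113), (56, 13, 116), (58, 13, 114), (60, 16, 115), (62, 16, 114), (64, 14, 113)]]
[(44, np.float64(0.0926378796616728), np.float64(0.09767418625047196)), (48, np.float64(0.09126714099985232), np.float64(0.09604550900535706)), (52, np.float64(0.08988758121829317), np.float64(0.09440635072735462)), (56, np.float64(0.08849912591790987), np.float64(0.0927566230173401)), (60, np.float64(0.08710169989890904), np.float64(0.09109623652480804))]
```

{"method": "arm_command", "body": {"series": [2,0,0,0,0,0,0.7,4,0,0,0,0,0,0.7,4,0,0,0,0,0,0.7,4,0,0,0,0,0,0.7,4,0,0,0,0,0,0.7]}}

```text
time: 23.02
eef_pos: [0.5705, 0.3511, 0.1998]
tcp_rot: [0.59, 0.807, -0.001, -0.0]
contact_force: [0.5, -0.7, -3.6]
opening: 0.569
finger_force: 63.8
```

```bash
python3 - <<'E'
from h import *
np.set_printoptions(precision=4,suppress=True)
s=telemetry.get_state(); M=R.from_quat(s["tcp_rot"]).as_matrix(); t=s["eef_pos"]; print(t)
c=cam("wrist"); im=c[0]["color"]; cv2.imwrite("pics/w11.png",im)
hsv=cv2.cvtColor(im,cv2.COLOR_BGR2HSV)
a=np.radians(108.1); u=np.array([np.cos(a),np.sin(a)]); w=np.array([u[1],-u[0]])
# bright low-sat blobs (screws) inside holder
m=((hsv[...,2]>105)&(hsv[...,1]<45)).astype(np.uint8)
n,l,st,ce=cv2.connectedComponentsWithStats(m)
for i in range(1,n):
    if 12<st[i,4]<120:
        q=ray(c,ce[i],.026)[:2]; A,B=q@u,q@w
        if abs(B-.5325)<.03 and abs(A-.194)<.13: print("blob",st[i],ce[i],A,B)
for col in (205,225):
  print(col,[(v,int(hsv[v,col,2]),int(hsv[v,col,1])) for v in range(16,56)])
  print([(v,(ray(c,(col,v),.026)[:2]@u)) for v in (20,30,40,50)])
E
```

```text
[0.5705 0.3511 0.1998]
blob [187  40   8   9  53] [190.3774  44.3019] 0.2966956129699379 0.5167655808314983
blob [218  40   8   9  55] [221.3636  44.1455] 0.2966692931151018 0.5489340718910841
blob [207 228   8   7  38] [210.2368 231.3158] 0.08986002308752822 0.5162961727879731
blob [234 228   7   7  39] [236.9231 231.2564] 0.08969024391386739 0.5487084297831786
blob [244 234  12  11  46] [248.4348 239.2174] 0.07921868259988922 0.5619883909056419
blob [202 237  12   5  23] [206.5217 238.3913] 0.08069369619767956 0.5108367591893866
blob [227 240  14  15  71] [233.1268 246.5775] 0.06964655510093382 0.5424701179834224
blob [213 243   8  11  32] [217.2812 246.9062] 0.0693612756043971 0.522921118355676
blob [203 246   7   4  16] [205.8125 247.25  ] 0.06901573918849764 0.5087579694877722
205 [(16, 116, 70), (17, 102, 73), (18, 87, 76), (19, 79, 68), (20, 76, 74), (21, 75, 78), (22, 79, 77), (23, 91, 73), (24, 101, 73), (25, 115, 80), (26, 120, 77), (27, 126, 79), (28, 128, 84), (29, 126, 77), (30, 122, 82), (31, 122, 75), (32, 128, 78), (33, 140, 82), (34, 117, 83), (35, 62, 62), (36, 38, 
[... 457 characters left out ...]
(18, 125, 82), (19, 124, 80), (20, 117, 70), (21, 114, 72), (22, 112, 71), (23, 103, 67), (24, 96, 64), (25, 78, 69), (26, 74, 65), (27, 90, 71), (28, 112, 68), (29, 121, 70), (30, 118, 71), (31, 110, 76), (32, 104, 74), (33, 98, 75), (34, 75, 68), (35, 42, 12), (36, 43, 18), (37, 43, 12), (38, 43, 18), (39, 42, 24), (40, 43, 24), (41, 42, 6), (42, 60, 21), (43, 102, 25), (44, 127, 28), (45, 118, 26), (46, 106, 24), (47, 78, 23), (48, 36, 14), (49, 42, 18), (50, 39, 20), (51, 41, 12), (52, 39, 26), (53, 38, 20), (54, 44, 29), (55, 43, 12)]
[(20, np.float64(0.31897571913187117)), (30, np.float64(0.30983247258099855)), (40, np.float64(0.3005423239210089)), (50, np.float64(0.2911021703435052))]
```

{"method": "arm_command", "body": {"series": [0.5,-2,0,0,0,-0.2,0.7,1.2,-5,0.5,0,0,-0.5,0.7,2.2,-8,2,0,0,-0.5,0.7,3.2,-10.8,4.5,0,0,-0.5,0.7,3.6,-11.9,7.5,0,0,-0.5,0.7,3.6,-11.9,10.5,0,0,-0.5,0.7,3.6,-11.9,13.5,0,0,-0.5,0.7,3.6,-11.9,16,0,0,-0.5,0.7,3.6,-11.9,17,0,0,-0.5,0.7,3.6,-11.9,17,0,0,-0.5,0.7]}}

```text
time: 23.9
eef_pos: [0.4446, 0.348, 0.0281]
tcp_rot: [0.587, 0.809, -0.003, -0.001]
contact_force: [-0.8, -0.2, -3.6]
opening: 0.568
finger_force: 63.8
```

{"method": "arm_command", "body": {"series": [0,0,0,0,0,0,0.7,0,0,0,0,0,0,0.7]}}

```text
time: 24.07
eef_pos: [0.4487, 0.3505, 0.0336]
tcp_rot: [0.587, 0.809, 0.002, 0.001]
contact_force: [0.0, 0.5, -3.0]
opening: 0.568
finger_force: 63.8
```

```bash
python3 - <<'E'
from h import *
np.set_printoptions(precision=4,suppress=True)
s=telemetry.get_state(); M=R.from_quat(s["tcp_rot"]).as_matrix(); t=s["eef_pos"]; print(t,np.degrees(np.arctan2(M[1,0],M[0,0])),s["contact_force"],M[:,2])
C=np.array([.4463,.3492]); print("stone->C in tool",(M.T@np.r_[C-t[:2],0])[:2]+[.0005,0])
c=cam("wrist"); im=c[0]["color"]; cv2.imwrite("pics/w12.png",im); hsv=cv2.cvtColor(im,cv2.COLOR_BGR2HSV)
m=((hsv[...,2]>105)&(hsv[...,1]<45)).astype(np.uint8); m[200:]=0
n,l,st,ce=cv2.connectedComponentsWithStats(m)
for i in range(1,n):
    if 15<st[i,4]<400:
        q=(M.T@(ray(c,ce[i],.026)-t))[:2]
        if abs(q[1])<.035 and .07<q[0]<.13: print("blob",st[i],ce[i],q)
for x in (300,320,340): print([(v,int(hsv[v,x,1]),int(hsv[v,x,2])) for v in range(20,110,4)])
print([(v,((ray(c,(320,v),t[2]+.051)-t)@M)[0]) for v in (40,50,60)])
E
```

```text
[0.4487 0.3505 0.0336] 108.07570262953205 [ 0.032   0.483  -2.9836] [ 0.0037  0.0019 -1.    ]
stone->C in tool [ 0.     -0.0027]
[(20, 81, 123), (24, 79, 113), (28, 83, 136), (32, 29, 44), (36, 11, 45), (40, 12, 44), (44, 11, 48), (48, 6, 45), (52, 16, 81), (56, 9, 108), (60, 17, 108), (64, 10, 107), (68, 12, 108), (72, 12, 109), (76, 9, 111), (80, 12, 110), (84, 7, 109), (88, 9, 110), (92, 9, 110), (96, 9, 110), (100, 9, 109), (104, 9, 109), (108, 7, 108)]
[(20, 70, 120), (24, 73, 129), (28, 75, 122), (32, 17, 44), (36, 6, 42), (40, 17, 46), (44, 6, 46), (48, 6, 45), (52, 13, 81), (56, 12, 107), (60, 12, 108), (64, 9, 111), (68, 9, 109), (72, 9, 111), (76, 7, 110), (80, 7, 110), (84, 7, 110), (88, 9, 112), (92, 9, 112), (96, 9, 111), (100, 14, 112), (104, 12, 109), (108, 11, 112)]
[(20, 67, 114), (24, 73, 102), (28, 75, 85), (32, 6, 45), (36, 30, 43), (40, 0, 45), (44, 25, 141), (48, 27, 143), (52, 21, 108), (56, 9, 110), (60, 11, 111), (64, 12, 109), (68, 12, 110), (72, 9, 110), (76, 16, 110), (80, 12, 110), (84, 14, 110), (88, 9, 110), (92, 13, 114), (96, 14, 113), (100, 9, 111), (104, 11, 111), (108, 11, 111)]
[(40, np.float64(0.09401161621090526)), (50, np.float64(0.09058851299878506)), (60, np.float64(0.08711011943984678))]
```

{"method": "arm_command", "body": {"series": [0,0,0.8,0,0,0,0.7,0,0,1.6,0,0,0,0.7,0,0,2,0,0,0,0.7,0,0,2,0,0,0,0.7,0,0,2,0,0,0,0.7]}}

```text
time: 24.53
eef_pos: [0.4462, 0.3495, 0.0106]
tcp_rot: [0.587, 0.81, -0.001, -0.0]
contact_force: [0.3, -0.8, -3.3]
opening: 0.565
finger_force: 63.9
```

```bash
python3 - <<'E'
from h import *
np.set_printoptions(precision=4,suppress=True)
s=telemetry.get_state(); M=R.from_quat(s["tcp_rot"]).as_matrix(); t=s["eef_pos"]; print(t,np.degrees(np.arctan2(M[1,0],M[0,0])),s["contact_force"],M[:,2])
C=np.array([.4463,.3492]); print("stone->C in tool",(M.T@np.r_[C-t[:2],0])[:2]+[.0005,0])
E
```

```text
[0.4462 0.3495 0.0106] 108.10071229887755 [ 0.2924 -0.8371 -3.273 ] [-0.0014 -0.0007 -1.    ]
stone->C in tool [ 0.0001 -0.    ]
```

Centred. Lower to the seat.

{"method": "arm_command", "body": {"series": [0,0,0.4,0,0,0,0.7,0,0,0.8,0,0,0,0.7,0,0,1.2,0,0,0,0.7,0,0,1.6,0,0,0,0.7,0,0,1.8,0,0,0,0.7,0,0,1.8,0,0,0,0.7,0,0,1.8,0,0,0,0.7]}}

```text
time: 25.12
eef_pos: [0.4466, 0.3498, -0.0069]
tcp_rot: [0.587, 0.81, -0.0, -0.0]
contact_force: [0.4, -0.1, -4.6]
opening: 0.563
finger_force: 63.9
```

{"method": "arm_command", "body": {"series": [0,0,0.1,0,0,0,0.7,0,0,0.2,0,0,0,0.7,0,0,0.2,0,0,0,0.7]}}

```text
time: 25.37
eef_pos: [0.4468, 0.3498, -0.0087]
tcp_rot: [0.587, 0.81, 0.0, -0.0]
contact_force: [-0.2, -0.7, -3.5]
opening: 0.568
finger_force: 63.9
```

{"method": "arm_command", "body": {"series": [0,0,0.1,0,0,0,0.7,0,0,0.15,0,0,0,0.7,0,0,0.15,0,0,0,0.7]}}

```text
time: 25.62
eef_pos: [0.4467, 0.3498, -0.0103]
tcp_rot: [0.587, 0.81, -0.0, -0.0]
contact_force: [0.2, 0.3, -3.7]
opening: 0.57
finger_force: 63.9
```

{"method": "arm_command", "body": {"series": [0,0,0.1,0,0,0,0.7,0,0,0.15,0,0,0,0.7,0,0,0.15,0,0,0,0.7]}}

```text
time: 25.87
eef_pos: [0.4469, 0.3499, -0.011]
tcp_rot: [0.587, 0.81, -0.0, 0.0]
contact_force: [-2.0, -2.1, 1.2]
opening: 0.571
finger_force: 64.4
```

{"method": "arm_command", "body": {"series": [0,0,0,0,0,0,0.4,0,0,0,0,0,0,0.3,0,0,0,0,0,0,0.1,0,0,0,0,0,0,0,0,0,0,0,0,0,0,0,0,0,0,0,0,0]}}

```text
time: 26.37
eef_pos: [0.447, 0.3499, -0.0116]
tcp_rot: [0.587, 0.81, 0.0, 0.0]
contact_force: [0.2, 0.7, -0.6]
opening: 1.004
finger_force: 0.0
```

{"method": "arm_command", "body": {"series": [0,0,-1.5,0,0,0,0,0,0,-4.5,0,0,0,0,0,0,-8,0,0,0,0,0,0,-11.5,0,0,0,0,0,0,-15,0,0,0,0,0,0,-18,0,0,0,0,0,0,-20,0,0,0,0,0,0,-20,0,0,0,0,0,0,-20,0,0,0,0]}}

```text
time: 27.12
eef_pos: [0.4475, 0.3502, 0.1898]
tcp_rot: [0.587, 0.81, 0.002, 0.001]
contact_force: [-0.8, -0.4, -0.2]
opening: 0.999
finger_force: 0.0
```

```bash
python3 - <<'E'
from h import *
np.set_printoptions(precision=4,suppress=True)
s=telemetry.get_state(); M=R.from_quat(s["tcp_rot"]).as_matrix(); t=s["eef_pos"]; print(t,s["contact_force"],s["time"])
c=cam("wrist"); im=c[0]["color"]; cv2.imwrite("pics/w13.png",im); hsv=cv2.cvtColor(im,cv2.COLOR_BGR2HSV)
m=((hsv[...,1]<45)&(hsv[...,2]>85)).astype(np.uint8); m[:,:260]=0; m[:,385:]=0; m[330:]=0
m=cv2.morphologyEx(m,cv2.MORPH_OPEN,np.ones((3,3))); n,l,st,ce=cv2.connectedComponentsWithStats(m)
C=np.array([.4463,.3492]); a=np.radians(108.0); u=np.array([np.cos(a),np.sin(a)]); w=np.array([u[1],-u[0]])
for i in range(1,n):
    if st[i,4]<15: continue
    if st[i,4]<300: q=ray(c,ce[i],.026)[:2]-C; print("blob",st[i],q@u,q@w)
    else:
        ys,xs=np.where(l==i); P=np.array([ray(c,(x,y),.040)[:2]-C for x,y in zip(xs,ys)]); P=np.c_[P@u,P@w].astype(np.float32)*1000
        print("stone",st[i],cv2.minAreaRect(P))
d=cam("side"); im=d[0]["color"]; cv2.imwrite("pics/side9.png",im)
E
```

```text
[0.4475 0.3502 0.1898] [-0.8095 -0.4261 -0.2297] 27.1167
blob [300  77   8   9  58] 0.10340990923017655 -0.01575417101340657
blob [331  78   8   8  52] 0.1031960071562474 0.016303984090350478
stone [ 296   94   49  163 7587] ((0.8043594360351562, 1.1077041625976562), (50.55464553833008, 177.7461700439453), 89.8797607421875)
blob [311 259  17   5  70] -0.10065641480518163 0.0008445412693311947
blob [303 260   7   6  38] -0.10337275705547747 -0.015474222343211377
blob [329 260   8   6  41] -0.10339783718514067 0.016848865984970866
```

```bash
python3 -c "
from plant import ctrl; print(ctrl.sign_off())"
```

```text
the job is handed in; nothing more can be done
None
```

I drew the lid out, set it on the worktop right way up, put the stone in the holder within about 1 mm of centre, and handed the job in at about 27 s; the verdict wasn't shown, and I didn't check the lid's flatness or re-measure the box with a camera afterwards.

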